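# Line up the key clamp's flange with the drift and drop in its second screw

### The job

The key clamp on the cutting machine hangs on one loose screw and its flange has swung out of line with the bores in the slide below. With the tip of the red-handled drift in the brass-ringed line-up hole, work the flange round by feel until the drift drops into the slide, and press it in, without forcing, until its collar sits on the flange; then, the drift still in, put the black socket-head screw from the tool stand gently into the open screw hole until its head sits flat. Leave both in place, and the fitted screw and the rest of the bench as they are.

Things in the scene. Friction and masses are not known exactly. Their poses are not given: they have to be found in the camera images.
- drift: steel aligning pin with a red grip, hanging by its collar in one of the stand's holes; draws straight up. Origin: centre of the collar's underside, z up. Above it: collar 22 mm across, 5 mm thick, then a round grip 16 mm across up to 55 mm above the origin. Below: parallel shank 12.5 mm across for 28 mm, then a taper to 10.4 mm at 62 mm and a 9.2 mm flat tip at 65 mm below the origin. 0.12 kg.
- screw: black M12 socket-head screw to be fitted, hanging by its head in one of the stand's holes. Origin: centre of the head's underside, z up. Head 18 mm across, 12 mm high; shank 12 mm across, 40 mm long, its last 4 mm tapered to 9 mm. 0.07 kg. It is dropped through, not turned.
- clamp: key clamp on an aluminium flange, lying on the machine's slide. Origin: centre of the fitted screw's hole at the flange's underside, 70 mm above the table, z up. Flange 14 mm thick, x -56 to 56, y -132 to 25 mm; jaws and black knob on it at x -25 to 25, y -71 to -29 mm, up to 46 mm above it; a key blank sticks out of the jaws to x 76 mm, y -58 mm, 28 mm up. About 1.1 kg.
- lineup_hole (a point): centre of the line-up hole (13.5 mm, brass ring round it) at the flange's top, 84 mm above the table; x 40, y -105 mm in the clamp's frame, axes as the clamp's. The slide's own line-up bore below is not measured: it lies up to 14 mm off, to either side, square to the line from the fitted screw to this hole; touch, or a look down the hole, tells where.
- screw_hole (a point): centre of the open screw hole (13.5 mm, plain) at the flange's top, 84 mm above the table; x -40, y -105 mm in the clamp's frame, axes as the clamp's. The slide has a 13.5 mm bore for it, in line only once the drift is home.
- fitted_screw: the screw already fitted loosely in the flange's third hole, the same kind as screw; origin under its head. It stays there.
- stand: the wooden tool stand, a fixed block 60 x 232 x 75 mm; origin at the centre of its underside, long side along y. Four through holes 14.5 mm in diameter on its middle line at y -87, -29, 29 and 87 mm; drift, screw, punch and plug gauge stand in them in any order.
- punch: bystander in the stand: a punch with a yellow round handle, 19 mm in diameter and 45 mm high above the stand; origin under the handle.
- plug_gauge: bystander in the stand: a brass plug gauge with a round head 21 mm in diameter and 20 mm high; origin under the head.
- padlock: bystander: a brass padlock lying flat on the bench, about 50 x 90 mm, 24 mm high.
- lock_cylinder: bystander: a brass lock cylinder lying on the bench, about 62 mm long.
- screwdriver: bystander: a screwdriver lying on the bench.
- loose_key: bystander: a steel key blank lying on the bench, about 60 mm long.
- fitted (a point): centre of the fitted screw's hole at the flange's top. The flange has swung about this loose screw by up to 0.125 rad either way. The slide under it is fixed, 70 mm high, with three through bores of 13.5 mm spaced exactly as the flange's holes. A push of some 3 to 12 N slides the flange. In the clamp's frame the machine's housing begins at y 60 mm (265 mm high, its lamp 320), its cutter wheel at y 38 mm.
There are look-alikes about, which are no part of the job. What is shaped like the drift but blue is not meant.

How it is judged:
On the way, in this order (a step that is already met when the one before it is completed fails the run):
1. the drift is down in the line-up hole, its collar on the flange (z of drift in the frame of lineup_hole below 0.0025 m and horizontal distance between drift and lineup_hole below 0.0025 m and angle between the z axis of drift and the z axis of clamp, either way round below 0.08 rad), for 0.2 s.
2. the screw is down in the open screw hole, head flat, with the drift still in place (all of step 1 and z of screw in the frame of screw_hole between -0.003 and 0.0025 m and horizontal distance between screw and screw_hole below 0.0025 m and angle between the z axis of screw and the z axis of clamp, either way round below 0.08 rad), for 0.2 s.
At the end, for the whole second after the job is handed in: Drift in the line-up hole, collar within 2.5 mm of the flange; screw in the open screw hole, underside of its head within 2.5 mm of the flange; both within 2.5 mm of the hole centres and 0.08 rad of square; clamp flat on the slide (0.03 rad); all released and at rest (all of step 2 and angle between clamp's own z axis and vertical below 0.03 rad and linear speed of each of drift, screw, clamp below 0.02 m/s); the robot touches nothing.
It fails at once if the drift is forced: it bears on the flange or the machine with more than 50 N (contact force between drift and clamp above 50 N or contact force between drift and machine above 50 N).
It fails at once if the screw is forced: it bears on the flange or the machine with more than 50 N (contact force between screw and clamp above 50 N or contact force between screw and machine above 50 N).
It fails at once if the fitted screw is pulled out (z of fitted_screw in the frame of fitted above 0.008 m).
It fails at once if a bystander is disturbed: moved by more than 25 mm (distance of any of punch, plug_gauge, padlock, lock_cylinder, screwdriver, loose_key from where it was at the start of the episode above 0.025 m).
It also fails if it takes over 72 s, if anything falls off the work surface, if the arm or the gripper's body presses on something with over 40 N, if the wrist force passes 120 N, or if a joint passes its speed limit or range.

### The arm

A 6-joint arm with a two-finger parallel gripper is mounted at the origin on the work surface. World frame = base frame: x ahead of the robot, y to its left, z up, the work surface at z = 0. Lengths are in m, angles in rad, forces in N, time in s.
With the tool pointing down it reaches from about 0.35 to 0.775 m from the base axis. Payload 5.5 kg.
Tool frame: the origin (TCP) lies at the very end of the fingers, on their centre line; the grasp point (between the pads) lies hold_point_z behind it (hold_point_z is the distance from the TCP to the grasp point, in m); x points along the fingers, y is the direction in which the jaws open and shut, and the axes are right-handed (so a half turn about x gives the same grasp; the last joint's range is limited). The gripper opens to 85 mm and grips with 20 to 120 N. Pads are 22 mm wide; open, the fingers measure 114 mm over their backs; the gripper's body (76 mm by 85 mm) begins 54 mm behind the grasp point. The pads swing forward as they close: fully open they stand 13 mm farther back than shut.
Start: joints at [1.192, 0.313, 0.046, 1.304, 0, 1.431], TCP at [0.136, 0.559, 0.209] pointing down, gripper open.
Joint ranges: [-2.76, 2.76], [-0.86, 1.69], [-1.03, 1.26], [-2.2, 2.34], [-1.47, 1.5], [-3.14, 3.14]. Speed limits (rad/s): [2.57, 2.57, 3.14, 3.14, 3.14, 3.14].

### API

Orientations are given as a unit quaternion [w, x, y, z].
In Python, from workcell import * gives the robot as it stands. The module is installed in compiled form; this text tells all that it offers.
- The arm moves only by the tool step_arm, never from a script. Its argument "targets" is a list of rows, each a list of 3 entries, a list of its own where there are three numbers: the turn, a rotation vector about the tool's x, y, z in degrees, then the shift along the tool's x, y, z in cm, then the finger opening in cm, from 0 to 8.54. A call has exactly 10 rows; each row shifts and turns the commanded pose from where the row before left it, along the tool's axes as they then stand; what a row does not reach is not made up. A row lasts 1/10 s, in which the tool goes at most 50 mm and 8.59 degrees, less where a joint would pass 70% of its speed; a pose out of reach is approached as far as the arm can. A call with a gripper value outside its range is refused whole. The fingers move at their own pace and stop on an object; "force" is the grip in N (left out, the last holds). Time passes only in rows, so rows that do not move let the fingers close, or fill a call up. It gives the time, the measured TCP pose, the force and the opening at its end, in the units of the state.
- get_state(): the state, without advancing time (a new reading comes with each control period).
- read_camera(name): name is "side" or "top"; returns the picture (420x560x3 uint8, red, green, blue); there is no depth.
- camera_model(name): a dict with "fx", "fy", "cx", "cy" (pixels), "dist_coeffs" ([k1, k2, p1, p2, k3] as OpenCV has them; the pictures are not rectified), "xyz" and "rotation" of the camera in the world. Camera axes: x right, y down, z forward; pixel columns grow to the right and rows downward; lengths in m; the calibration is good to about 2 mm. A picture is of the moment at which its call begins. camera_model takes no time and is no camera call.
- hand_in(): hands the job in, once; it reports no verdict.
Trained networks look in the newest picture that a camera, given by its name, has taken for a name from the list of things; names that differ only in an ending like _2 or _b are one class to them, and where a whole thing is asked for, a point or a joint stands for the part that bears it (a point fixed in the world has none). Each returns a list of dicts, best first, with "p" (0 to 1); they miss things now and then, are a little off and sometimes report something else, mostly with a low value. They report only what shows in the picture. A call takes as long as a camera call. They do not tell look-alikes from the thing itself.
- find_in(camera, label): "extent" ([left, top, width, height] in pixels, round what is visible of it).
- silhouettes(camera, label): "mask" (420x560 bool, what is visible of it) and "extent" ([left, top, width, height] in pixels, round what is visible of it).
The state is a dict: "clock": time; "joint_pos": joint angles; "qvel": joint speeds; "tau": joint torques, N m; "tcp_pos": TCP position; "orientation": TCP orientation; "wrist_force": force on the tool from outside, world axes, zero at the start; "ft_torque": the same for the moment, N m; "finger_gap": finger opening in m.
Only numpy, scipy, OpenCV 4.12 (cv2) and the standard library are available. Lean on these libraries where they do the work, as an engineer would, in place of code of your own. Each camera call takes 0.05 s, during which the arm holds its last target.

## Working session

There is one attempt and no reset: what is moved stays moved. The work goes in short steps, Python scripts to look and compute and a tool call to move; the robot and the scene stay as the last step left them, time stands still between calls to the robot, and variables do not carry over. Pictures are saved under pics/ and viewed, and the job is handed in when it is done.

Besides the shell and the picture viewer there is one more tool, called after ">>>" by a JSON object that holds its "op" and its "data". step_arm: Moves the arm, as the interface text tells. Its arguments: {"type":"object","properties":{"targets":{"type":"array","items":{"type":"array"}},"force":{"type":"number"}},"required":["targets"]}

```bash
mkdir -p pics; ls
python3 - <<'E'
from workcell import *
import cv2
s=get_state(); print(s)
for n in ("side","top"):
    m=camera_model(n); print(n,m)
    im=read_camera(n); cv2.imwrite(f"pics/{n}0.png",im[:,:,::-1])
E
```

```text
pics
{'clock': 0.0, 'joint_pos': array([1.19241076e+00, 3.14034026e-01, 4.49946994e-02, 1.30361702e+00,
       6.77024975e-06, 1.43119334e+00]), 'qvel': array([-0.00225852,  0.00145621, -0.00037242,  0.00113146,  0.00032875,
       -0.0013317 ]), 'tau': array([ 6.27080613e-05, -4.80628896e+01,  2.98531079e+01,  1.93609216e-02,
       -1.45004640e-05, -9.46326622e-06]), 'tcp_pos': array([0.13580179, 0.55816485, 0.20769622]), 'orientation': array([ 0.70190208,  0.08358687,  0.70224355, -0.084857  ]), 'wrist_force': array([-0.2228779 , -0.89144092,  0.21166887]), 'ft_torque': array([-0.00147965, -0.02050548,  0.01375892]), 'finger_gap': 0.08536847307529155}
side {'fx': 408.2286933836706, 'fy': 408.2286933836706, 'cx': 279.6057037012696, 'cy': 210.0071335773805, 'dist_coeffs': array([-0.01762025,  0.        ,  0.        ,  0.        ,  0.        ]), 'xyz': array([ 0.51424361, -0.66750236,  0.62743757]), 'rotation': array([-0.39748853,  0.91503187, -0.06302396,  0.02734105])}
top {'fx': 406.49148577982663, 'fy': 406.49148577982663, 'cx': 284.1261684578421, 'cy': 210.63784947211488, 'dist_coeffs': array([-0.00151737,  0.        ,  0.        ,  0.        ,  0.        ]), 'xyz': array([ 0.4688988 , -0.08123904,  1.09757557]), 'rotation': array([ 0.04824689, -0.69647629,  0.71397706, -0.05319565])}
```

View pics/side0.png

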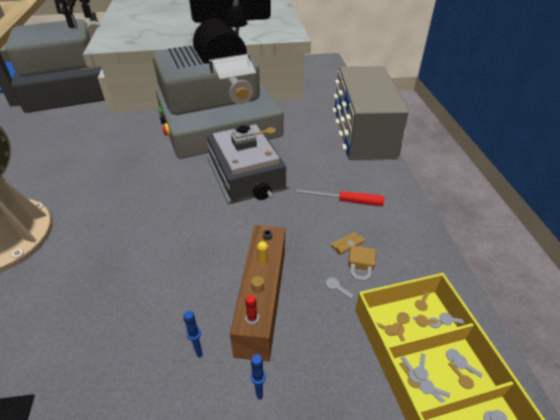

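View pics/top0.png

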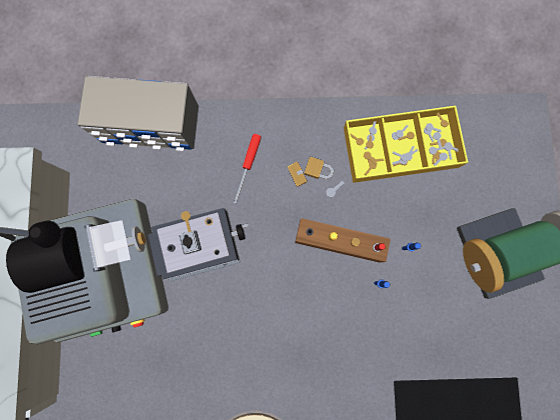

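Side view: red-gripped drift at (251,308) in the stand, with blue look-alikes at (192,325) and (258,370) on the bench. The screw is black, at (267,235). In the top view the drift is at (380,246), screw at (309,232), punch at (333,237), gauge at (355,242) and clamp at about (195,243). I'll enlarge both crops to confirm.

```bash
cat > h.py <<'E'
import numpy as np, cv2
from workcell import *
from scipy.spatial.transform import Rotation as R
def q2R(q): return R.from_quat([q[1],q[2],q[3],q[0]])
def cam(n):
    m=camera_model(n); K=np.array([[m['fx'],0,m['cx']],[0,m['fy'],m['cy']],[0,0,1]])
    return K,np.array(m['dist_coeffs']),np.array(m['xyz']),q2R(m['rotation']).as_matrix()
def ray(n,uv):
    K,d,c,Rm=cam(n); p=cv2.undistortPoints(np.array(uv,float).reshape(-1,1,2),K,d).reshape(-1,2)
    return c,(Rm@np.c_[p,np.ones(len(p))].T).T
def at_z(n,uv,z):
    c,r=ray(n,uv); return c+r*((z-c[2])/r[:,2])[:,None]
def proj(n,P):
    K,d,c,Rm=cam(n); rv=cv2.Rodrigues(Rm.T)[0]; return cv2.projectPoints(np.array(P,float).reshape(-1,1,3),rv,-Rm.T@c,K,d)[0].reshape(-1,2)
def crop(n,im,l,t,w,h,k,f):
    c=im[t:t+h,l:l+w]; cv2.imwrite(f,cv2.resize(c,None,fx=k,fy=k,interpolation=cv2.INTER_CUBIC)[:,:,::-1])
E
python3 - <<'E'
from h import *
im=cv2.imread('pics/top0.png')[:,:,::-1]; crop('t',im,145,195,110,85,7,'pics/tc.png'); crop('t',im,285,205,145,90,5,'pics/ts.png')
im=cv2.imread('pics/side0.png')[:,:,::-1]; crop('t',im,200,115,95,90,6,'pics/sc.png'); crop('t',im,180,220,115,185,3,'pics/ss.png')
print(q2R(camera_model('top')['rotation']).as_matrix())
E
```

```text
[[-0.02518603 -0.98940314  0.14299335]
 [-0.99966923  0.024182   -0.00875531]
 [ 0.00520467 -0.14316657 -0.98968492]]
```

View pics/tc.png

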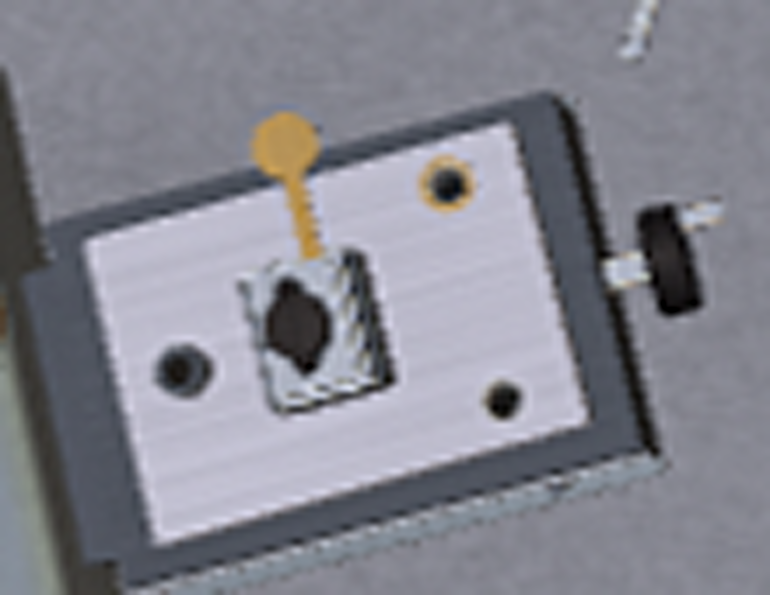

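View pics/ts.png

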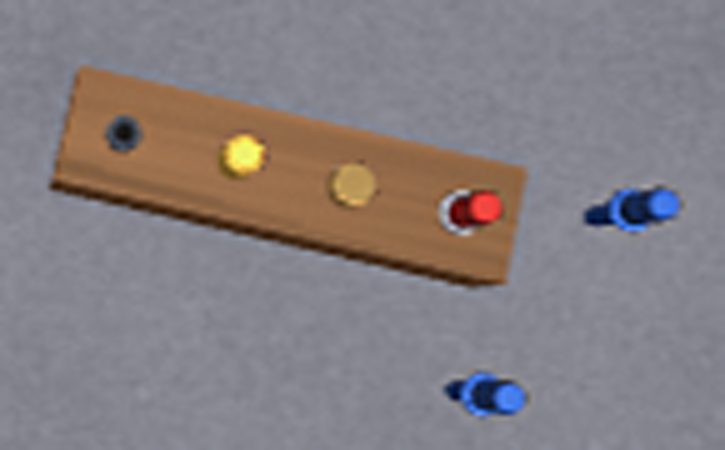

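View pics/sc.png

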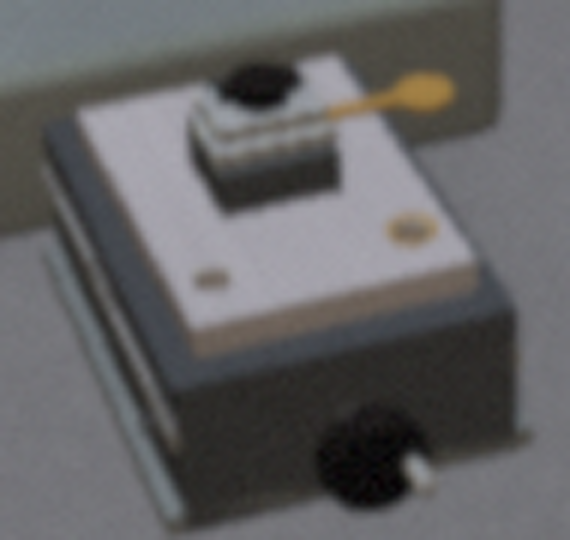

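View pics/ss.png

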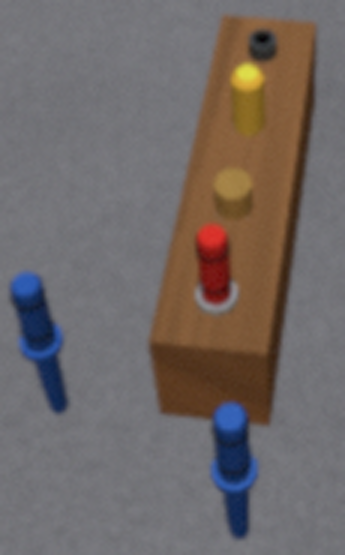

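Run:
```python
from h import *
px=lambda l,t,k,p:(np.array(p)+.5)/k-.5+np.array([l,t])
T=lambda p:px(145,195,7,p); S=lambda p:px(285,205,5,p); SC=lambda p:px(200,115,6,p); SS=lambda p:px(180,220,3,p)
pr=lambda n,x:print(n,np.round(np.ravel(x)*1000,1))
L=at_z('top',T((447,185)),.084);H=at_z('top',T((503,400)),.084);F=at_z('top',T((184,371)),.096)
pr('L',L);pr('H',H);pr('F',F)
pr('Ls',at_z('side',SC((412,230)),.084));pr('Hs',at_z('side',SC((211,278)),.084))
print([np.linalg.norm(a) for a in (L-H,(L-F)[:,:2],(H-F)[:,:2])], np.hypot(40,105))
pr('drift grip top',at_z('top',S((485,207)),.130)); pr('collar',at_z('top',S((460,211)),.080))
pr('drift grip s',at_z('side',SS((212,236)),.128)); pr('collar s',at_z('side',SS((216,294)),.080))
pr('screw',at_z('top',S((124,133)),.087)); pr('screw s',at_z('side',SS((263,42)),.087))
pr('punch',at_z('top',S((243,155)),.12)); pr('plug',at_z('top',S((354,185)),.095)); pr('plug s',at_z('side',SS((234,182)),.095))
for n,p in dict(a=(50,185),b=(82,66),c=(525,168),d=(505,283)).items(): pr('stand '+n,at_z('top',S(p),.075))
# edges
fl=[(83,240),(513,123),(588,424),(155,545)]; P=np.array([at_z('top',T(p),.084)[0] for p in fl]); print('flange corners',np.round(P*1000,1))
for i in range(4):
    d=P[(i+1)%4]-P[i]; print(np.degrees(np.arctan2(d[1],d[0])),np.linalg.norm(d))
sl=[(45,228),(550,92),(655,455),(122,582)]; P=np.array([at_z('top',T(p),.070)[0] for p in sl]); print('slide',np.round(P*1000,1))
for i in range(4):
    d=P[(i+1)%4]-P[i]; print(np.degrees(np.arctan2(d[1],d[0])),np.linalg.norm(d))
# blue
for n,p in dict(b1=(632,208),b2=(480,395)).items(): pr(n,at_z('top',S(p),.07))
d=(L-H)[0]; print('clamp yaw from L-H', np.degrees(np.arctan2(d[1],d[0])))
m=((L+H)/2-F)[0]; print('yaw from F', np.degrees(np.arctan2(m[1],m[0]))+90)
```

```text
L [593.7 100.2  84. ]
H [516.5  80.3  84. ]
F [528.8 190.1  96. ]
Ls [594.5 102.7  84. ]
Hs [516.5  82.3  84. ]
[np.float64(0.07976172966189748), np.float64(0.11083556585476714), np.float64(0.11048474316926979)] 112.36102527122117
drift grip top [ 518.1 -319.4  130. ]
collar [ 518.9 -319.1   80. ]
drift grip s [ 519.5 -318.6  128. ]
collar s [ 519.  -320.6   80. ]
screw [ 561.6 -151.9   87. ]
screw s [ 562.7 -153.9   87. ]
punch [ 546.5 -206.6  120. ]
plug [ 532.3 -264.    95. ]
plug s [ 534.5 -262.6   95. ]
stand a [ 537.4 -114.6   75. ]
stand b [ 597.3 -132.6   75. ]
stand c [ 540.  -354.3   75. ]
stand d [ 482.7 -340.7   75. ]
flange corners [[577.1 230.   84. ]
 [615.6  76.6  84. ]
 [507.3  50.3  84. ]
 [468.7 202.6  84. ]]
-75.93456964201636 0.15820680126052344
-166.3394046530599 0.11145794633578314
104.19373259166501 0.1571911543281797
14.18253503929619 0.11180739494931462
slide [[583.3 248.2  70. ]
 [628.7  65.2  70. ]
 [496.2  28.1  70. ]
 [456.  218.1  70. ]]
-76.06886525808297 0.18846601502565655
-164.36177077030632 0.13765007551706496
101.93715760789586 0.1941453205487388
13.291282369857031 0.13084196431184683
b1 [ 518.8 -408.5   70. ]
b2 [ 427.8 -326.1   70. ]
clamp yaw from L-H 14.472852171295893
yaw from F 14.743016164142972
```

Run:
```python
from h import *
for n,b in (('top',(200,212,24,48)),('side',(225,140,50,30))):
    A=np.mean([read_camera(n).astype(float) for _ in range(8)],0); np.save(f'{n}avg.npy',A)
    im=np.clip(A*1.3,0,255).astype(np.uint8); l,t,w,h=b; k=12
    crop(n,im,l,t,w,h,k,f'pics/{n}h.png')
A=np.load('topavg.npy').mean(2)
print(A[215:229,201:217].astype(int)); print(A[245:259,209:225].astype(int)); 
B=np.load('sideavg.npy').mean(2); print(B[146:160,260:278].astype(int)); print(B[155:167,226:244].astype(int))
```

```text
[[ 76  73  70  80 114 133 159 199 195 194 198 197 196 196 195 197]
 [ 96 135 159 199 196 195 198 203 201 199 197 195 195 194 192 193]
 [196 193 193 199 201 193 172 166 167 191 198 195 192 190 189 190]
 [197 196 196 198 190 156 144 165 161 168 157 170 191 190 191 193]
 [194 194 195 192 174 145 120  90  90 113 151 180 198 194 192 192]
 [192 192 194 182 150 129  77  59  38  50 113 176 198 194 194 195]
 [190 190 193 182 139 109  63  38  26  19  95 161 178 199 195 194]
 [191 193 194 185 162 138  54  18  20  34  83 155 198 195 193 192]
 [189 188 190 189 167 127  96  50  57 126 154 178 197 193 192 191]
 [192 194 196 197 191 168 146 146 140 146 177 194 192 191 191 191]
 [194 194 192 193 194 194 189 178 184 193 192 192 191 191 193 195]
 [192 191 191 191 190 190 191 190 191 192 192 194 196 196 194 192]
 [190 189 188 188 188 189 190 193 195 196 195 192 191 191 192 192]
 [188 187 188 191 194 195 195 193 190 189 190 191 192 192 191 191]]
[[192 190 190 189 189 188 188 190 191 193 194 195 197 198 198 201]
 [187 186 186 187 190 192 194 195 196 196 197 197 197 196 195 194]
 [188 191 193 193 195 196 1
[... 2029 characters left out ...]
167 167 165 163 164 164]
 [139 158 165 167 167 165 164 162 161 162 163 164 167 167 166 164 164 164]
 [122 151 163 165 166 165 160 155 150 147 148 154 163 167 167 165 164 164]
 [106 137 157 164 166 162 148 133 125 122 123 133 154 165 168 167 165 164]
 [ 89 115 148 162 164 158 133 111 105 106 107 118 146 163 167 168 166 165]
 [ 78  97 133 156 164 160 137 118 113 115 119 127 149 162 167 167 167 166]
 [ 75  85 114 148 162 162 154 143 140 142 144 148 159 165 166 167 167 167]
 [ 74  78  97 134 157 163 164 162 161 161 159 161 164 165 165 167 167 167]
 [ 73  74  84 114 148 162 165 166 167 166 164 163 164 166 166 165 166 164]
 [ 73  73  77  97 134 156 164 166 168 166 164 162 161 162 161 159 156 151]]
```

View pics/toph.png

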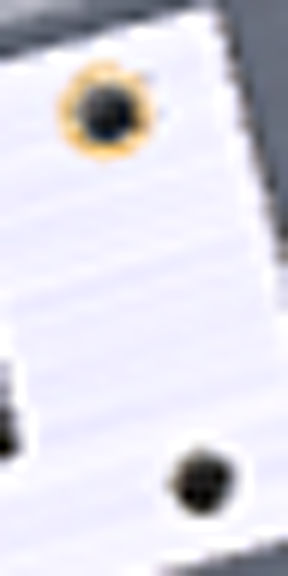

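View pics/sideh.png

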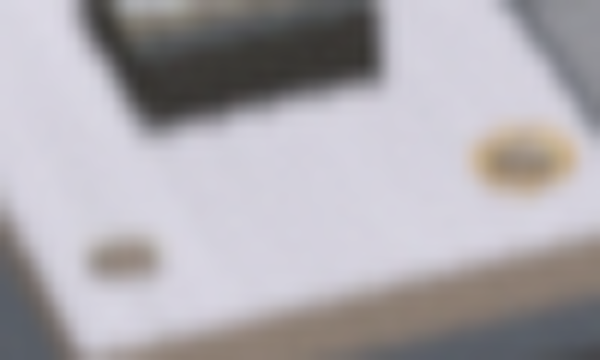

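```bash
cat > edge.py <<'E'
from h import *
from scipy.ndimage import map_coordinates
def edge(n,A,p,q,w=4,N=40,trim=.08):
    """subpixel edge points near segment p-q; returns line pts"""
    p=np.array(p,float);q=np.array(q,float);d=(q-p)/np.linalg.norm(q-p);nn=np.array([-d[1],d[0]])
    s=np.arange(-w,w+.01,.25); out=[]
    for t in np.linspace(trim,1-trim,N):
        c=p+(q-p)*t; pts=c+s[:,None]*nn
        v=map_coordinates(A,[pts[:,1],pts[:,0]],order=1); g=np.abs(np.gradient(v)); i=g.argmax()
        ww=g[max(0,i-4):i+5]; out.append(c+nn*(s[max(0,i-4):i+5]*ww).sum()/ww.sum())
    out=np.array(out)
    for _ in range(4):
        vx,vy,x0,y0=cv2.fitLine(out.astype(np.float32),cv2.DIST_HUBER,0,.01,.01).ravel()
        r=np.abs((out-[x0,y0])@np.array([-vy,vx])); out=out[r<max(.4,2*r.std())] if len(out)>10 else out
    L=np.array([[x0,y0]])+np.array([[-1],[1]])*25*np.array([vx,vy]); return L,len(out),r.std()
E
python3 - <<'E'
from edge import *
A=np.load('topavg.npy').mean(2)
T=lambda p:(np.array(p)+.5)/7-.5+np.array([145,195])
for nm,p,q,z in [('fl top',(83,240),(513,123),.084),('fl right',(513,123),(588,424),.084),('fl bot',(588,424),(155,545),.084),('fl left',(155,545),(83,240),.084),
 ('sl top',(45,228),(540,94),.07),('sl right',(580,150),(655,440),.07),('sl bot',(650,455),(122,582),.07)]:
    L,n,r=edge('top',A,T(p),T(q),w=2.5 if nm!='sl bot' else 2); P=at_z('top',L,z); d=P[1]-P[0]
    print(nm,n,round(r,2),np.round(np.degrees(np.arctan2(d[1],d[0]))%90,2),np.round(P[:,:2]*1000,1).tolist())
E
```

```text
fl top 38 0.07 14.39 [[576.8, 232.1], [607.6, 112.0]]
fl right 39 0.08 14.44 [[622.6, 79.6], [500.8, 48.2]]
fl bot 40 0.04 14.52 [[472.9, 185.8], [503.6, 67.4]]
fl left 39 0.09 14.42 [[586.6, 232.7], [465.6, 201.5]]
sl top 32 0.04 14.08 [[587.0, 209.3], [617.7, 87.0]]
sl right 35 0.11 13.48 [[627.8, 58.1], [503.8, 28.3]]
sl bot 39 0.09 13.58 [[460.4, 184.6], [489.5, 64.2]]
```

Run:
```python
import workcell; print([x for x in dir(workcell) if not x.startswith('_')])
from h import *
try: print(hold_point_z)
except Exception as e: print(e)
s=get_state(); print(s['clock']); Rm=q2R(s['orientation']).as_matrix(); print(np.round(Rm,4)); print('yaw of tool y',np.degrees(np.arctan2(Rm[1,1],Rm[0,1])))
for n in('top','side'): print(n,proj(n,[s['tcp_pos'],s['tcp_pos']+[0,0,.15]]))
print(np.round(at_z('top',[(30,343),(165,312),(140,200)],0.05),3)); print(np.round(at_z('top',[(30,343),(128,312),(110,262),(100,315)],0.12),3))
```

```text
['MotionError', 'camera_model', 'find_in', 'get_state', 'hand_in', 'hold_point_z', 'read_camera', 'silhouettes']
0.0187
0.9
[[ 0.000e+00  2.365e-01  9.716e-01]
 [ 2.000e-04  9.716e-01 -2.365e-01]
 [-1.000e+00  2.000e-04 -0.000e+00]]
yaw of tool y 76.31922246789965
top [[-28.21908057 442.49119512]
 [-95.90126875 480.23051049]]
side [[ 85.945845    36.0404202 ]
 [ 67.5002472  -23.37142867]]
[[0.304 0.548 0.05 ]
 [0.371 0.215 0.05 ]
 [0.657 0.285 0.05 ]]
[[0.315 0.506 0.12 ]
 [0.379 0.282 0.12 ]
 [0.497 0.328 0.12 ]
 [0.374 0.347 0.12 ]]
```

```bash
cat > plan.py <<'E'
from h import *
def hold(): return hold_point_z
def plan(wps,start=None,dl=.045,da=7.5,g=4.5,rd=1,ra=0):
    """wps: list of (x,y,z,yawdeg of tool y). prints rows in tool axes"""
    s=get_state(); Rm=q2R(s['orientation']).as_matrix()
    p=np.array(s['tcp_pos']) if start is None else np.array(start[:3],float)
    yaw=np.degrees(np.arctan2(Rm[1,1],Rm[0,1])) if start is None else start[3]
    rows=[]
    for w in wps:
        w=np.array(w,float)
        n=max(1,int(np.ceil(max(np.linalg.norm(w[:3]-p)/dl,abs(w[3]-yaw)/da-1e-9))))
        for i in range(n):
            tp=p+(w[:3]-p)/(n-i); ty=yaw+(w[3]-yaw)/(n-i)
            a=np.radians(yaw); ay=np.array([np.cos(a),np.sin(a),0]); az=np.array([np.sin(a),-np.cos(a),0]); ax=np.array([0,0,-1])
            d=tp-p; sh=np.round(np.array([d@ax,d@ay,d@az])*100,rd); t=np.round(-(ty-yaw),ra)
            rows.append([[float(t),0,0],[float(v) for v in sh],g])
            p=p+(ax*sh[0]+ay*sh[1]+az*sh[2])/100; yaw-=t
    while len(rows)%10: rows.append([[0,0,0],[0,0,0],g])
    for i in range(0,len(rows),10):
        print('['+','.join('[[%g,0,0],[%g,%g,%g],%g]'%(r[0][0],*r[1],r[2]) for r in rows[i:i+10])+']')
    print('end',np.round(p,4),yaw)
def st():
    s=get_state(); Rm=q2R(s['orientation']).as_matrix()
    print('t',round(s['clock'],2),'p',np.round(s['tcp_pos']*1000,1),'yaw',round(np.degrees(np.arctan2(Rm[1,1],Rm[0,1])),2),'down',np.round(Rm[:,0],3),'F',np.round(s['wrist_force'],1),'T',np.round(s['ft_torque'],2),'gap',round(s['finger_gap']*1000,1))
E
python3 - <<'E'
from plan import *
plan([(.107,.437,.40,76.3),(.345,.289,.40,40),(.50,.09,.35,10),(.519,-.319,.22,-14.5)],dl=.048,g=4.5)
E
```

```text
[[[0,0,0],[-3.8,-2.5,0],4.5],[[0,0,0],[-3.8,-2.5,0],4.5],[[0,0,0],[-3.8,-2.5,0],4.5],[[0,0,0],[-3.9,-2.5,0],4.5],[[0,0,0],[-3.8,-2.5,0.1],4.5],[[6,0,0],[-0,-1.5,4.4],4.5],[[6,0,0],[-0,-1,4.6],4.5],[[6,0,0],[-0,-0.5,4.6],4.5],[[6,0,0],[-0,-0,4.7],4.5],[[6,0,0],[-0,0.5,4.6],4.5]]
[[[6,0,0],[-0,0.9,4.6],4.5],[[5,0,0],[0.8,-0.2,4.2],4.5],[[5,0,0],[0.8,0.2,4.2],4.5],[[5,0,0],[0.8,0.6,4.2],4.5],[[5,0,0],[0.9,0.9,4.1],4.5],[[5,0,0],[0.8,1.3,4],4.5],[[5,0,0],[0.9,1.6,3.8],4.5],[[3,0,0],[1.4,-0.6,4.5],4.5],[[3,0,0],[1.4,-0.4,4.5],4.5],[[3,0,0],[1.5,-0.1,4.6],4.5]]
[[[3,0,0],[1.4,0.1,4.6],4.5],[[3,0,0],[1.5,0.3,4.5],4.5],[[2,0,0],[1.4,0.6,4.5],4.5],[[3,0,0],[1.5,0.7,4.5],4.5],[[2,0,0],[1.4,1,4.4],4.5],[[3,0,0],[1.5,1.2,4.4],4.5],[[0,0,0],[0,0,0],4.5],[[0,0,0],[0,0,0],4.5],[[0,0,0],[0,0,0],4.5],[[0,0,0],[0,0,0],4.5]]
end [ 0.5194 -0.3186  0.2197] -14.68077753210035
```

>>> {"op": "step_arm", "data": {"targets": [[[0,0,0],[-3.8,-2.5,0],4.5],[[0,0,0],[-3.8,-2.5,0],4.5],[[0,0,0],[-3.8,-2.5,0],4.5],[[0,0,0],[-3.9,-2.5,0],4.5],[[0,0,0],[-3.8,-2.5,0.1],4.5],[[6,0,0],[0,-1.5,4.4],4.5],[[6,0,0],[0,-1,4.6],4.5],[[6,0,0],[0,-0.5,4.6],4.5],[[6,0,0],[0,0,4.7],4.5],[[6,0,0],[0,0.5,4.6],4.5]], "force": 80}}

```text
clock: 1.9
tcp_pos: [0.3066, 0.3126, 0.4]
orientation: [0.656, 0.265, 0.656, -0.264]
wrist_force: [0.7, 1.0, -0.5]
finger_gap: 0.0454
```

>>> {"op": "step_arm", "data": {"targets": [[[6,0,0],[0,0.9,4.6],4.5],[[5,0,0],[0.8,-0.2,4.2],4.5],[[5,0,0],[0.8,0.2,4.2],4.5],[[5,0,0],[0.8,0.6,4.2],4.5],[[5,0,0],[0.9,0.9,4.1],4.5],[[5,0,0],[0.8,1.3,4],4.5],[[5,0,0],[0.9,1.6,3.8],4.5],[[3,0,0],[1.4,-0.6,4.5],4.5],[[3,0,0],[1.4,-0.4,4.5],4.5],[[3,0,0],[1.5,-0.1,4.6],4.5]]}}

```text
clock: 2.9
tcp_pos: [0.5064, -0.0479, 0.3061]
orientation: [0.505, 0.495, 0.505, -0.495]
wrist_force: [0.9, -0.3, -0.2]
finger_gap: 0.0449
```

>>> {"op": "step_arm", "data": {"targets": [[[3,0,0],[1.4,0.1,4.6],4.5],[[3,0,0],[1.5,0.3,4.5],4.5],[[2,0,0],[1.4,0.6,4.5],4.5],[[3,0,0],[1.5,0.7,4.5],4.5],[[2,0,0],[1.4,1,4.4],4.5],[[3,0,0],[1.5,1.2,4.4],4.5],[[0,0,0],[0,0,0],4.5],[[0,0,0],[0,0,0],4.5],[[0,0,0],[0,0,0],4.5],[[0,0,0],[0,0,0],4.5]]}}

```text
clock: 3.9
tcp_pos: [0.5198, -0.3174, 0.2205]
orientation: [0.433, 0.56, 0.432, -0.559]
wrist_force: [-0.3, 0.2, 1.0]
finger_gap: 0.0449
```

Run:
```python
from plan import *
st()
for n in('top','side'):
    im=read_camera(n); cv2.imwrite(f'pics/{n}1.png',im[:,:,::-1])
```

```text
t 3.9 p [ 519.8 -317.4  220.5] yaw -14.58 down [ 0.001 -0.001 -1.   ] F [-0.3  0.2  1. ] T [ 0.03 -0.    0.02] gap 44.9
```

View pics/side1.png

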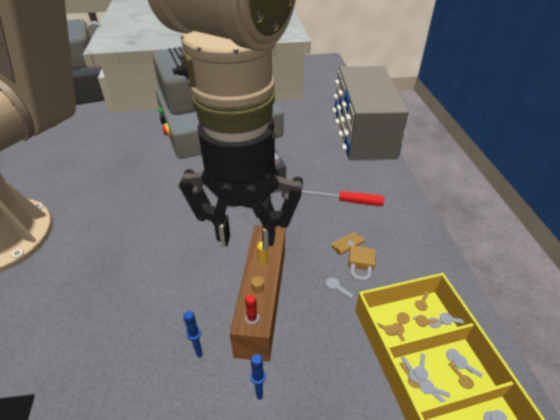

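View pics/top1.png

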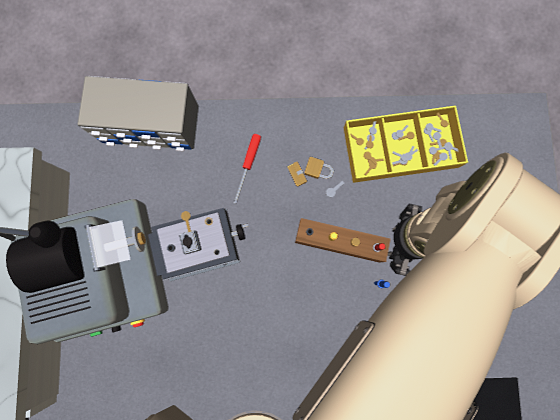

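Both views show the open gripper right over the red drift: side (251,305), top (380,246). Next I go down and grip it.

>>> {"op": "step_arm", "data": {"targets": [[[0,0,0],[3.5,0,0.2],4.5],[[0,0,0],[3.5,0,0],4.5],[[0,0,0],[3.5,0,0],4.5],[[0,0,0],[2.0,0,0],4.5],[[0,0,0],[0.9,0,0],4.5],[[0,0,0],[0,0,0],1.0],[[0,0,0],[0,0,0],1.0],[[0,0,0],[0,0,0],1.0],[[0,0,0],[0,0,0],1.0],[[0,0,0],[0,0,0],1.0]], "force": 80}}

```text
clock: 5.0
tcp_pos: [0.5199, -0.3212, 0.0872]
orientation: [0.433, 0.56, 0.431, -0.559]
wrist_force: [-1.2, 0.7, 5.1]
finger_gap: 0.0128
```

Run:
```python
from plan import *
st()
im=read_camera('side'); crop('s',im,150,130,200,250,3,'pics/s2.png')
```

```text
t 5.0 p [ 519.9 -321.2   87.2] yaw -14.68 down [ 0.002 -0.002 -1.   ] F [-1.2  0.7  5.1] T [ 0.14 -0.07  0.05] gap 12.8
```

View pics/s2.png

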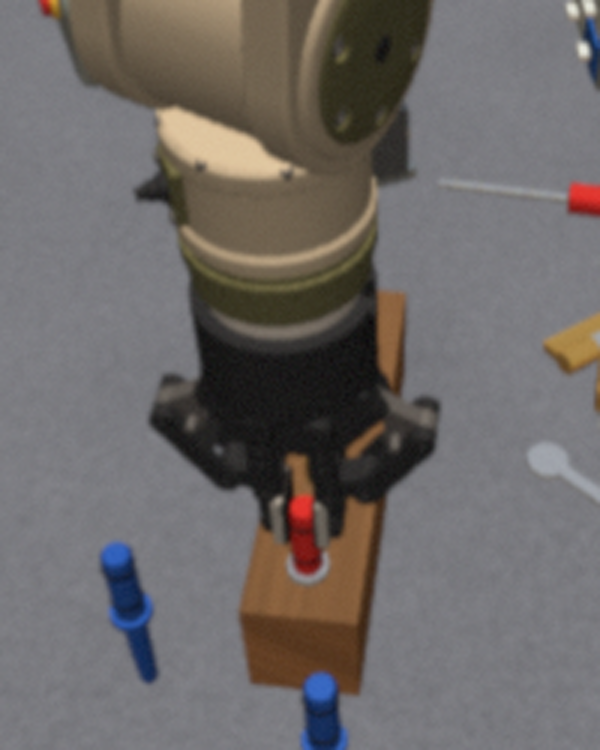

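Side crop: the pads are at (280,520) and (320,525) with the red grip between them, but the gap reads 12.8 mm against 16 mm expected. I'll lift slowly and check.

>>> {"op": "step_arm", "data": {"targets": [[[0,0,0],[0,0,0],1.0],[[0,0,0],[-0.5,0,0],1.0],[[0,0,0],[-1,0,0],1.0],[[0,0,0],[-1.5,0,0],1.0],[[0,0,0],[-2,0,0],1.0],[[0,0,0],[-2,0,0],1.0],[[0,0,0],[-1.5,0,0],1.0],[[0,0,0],[-0.5,0,0],1.0],[[0,0,0],[0,0,0],1.0],[[0,0,0],[0,0,0],1.0]]}}

```text
clock: 6.05
tcp_pos: [0.5185, -0.3203, 0.1748]
orientation: [-0.432, -0.56, -0.432, 0.56]
wrist_force: [0.3, -0.3, -1.2]
finger_gap: 0.013
```

Run:
```python
from plan import *
st()
im=read_camera('side'); crop('s',im,180,130,150,200,4,'pics/s3.png')
im=read_camera('top'); crop('s',im,330,190,150,110,5,'pics/t3.png')
```

```text
t 6.05 p [ 518.5 -320.3  174.8] yaw -14.68 down [-0.001  0.001 -1.   ] F [ 0.3 -0.3 -1.2] T [ 0.    0.02 -0.04] gap 13.0
```

View pics/s3.png

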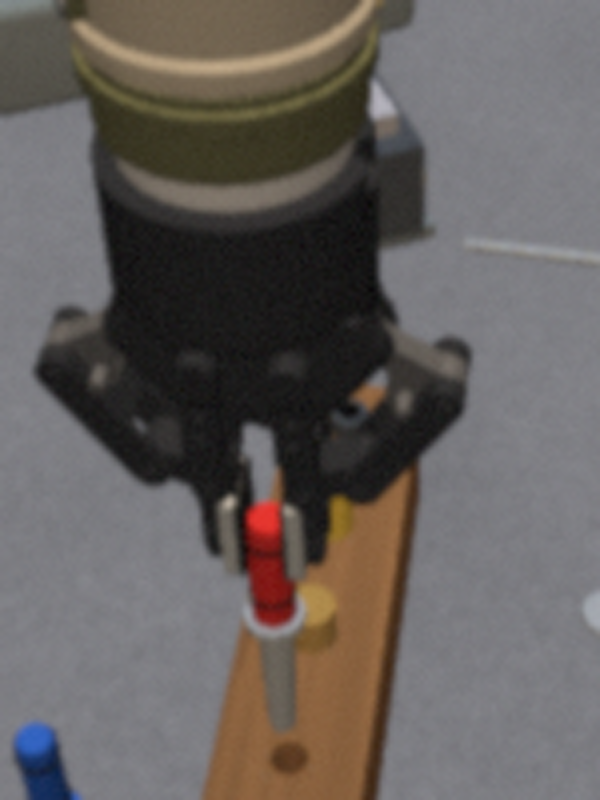

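View pics/t3.png

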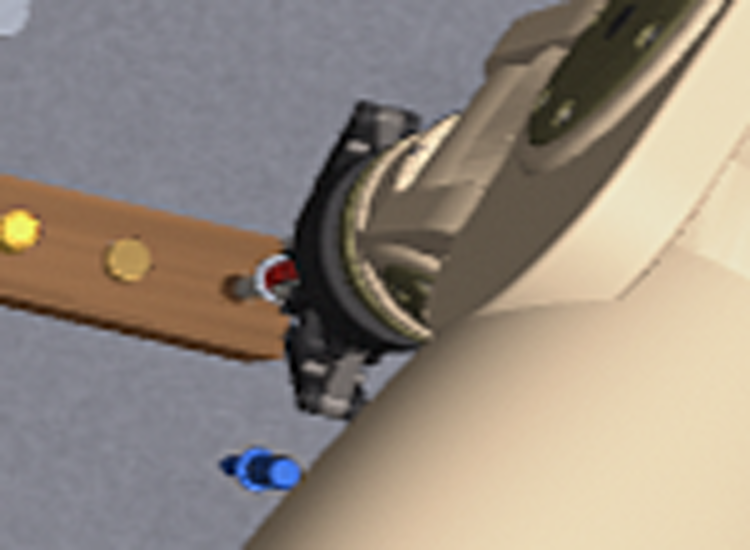

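Run:
```python
from plan import *
c=np.array([.5185,-.3203,.1626])
SC=lambda p:(np.array(p)+.5)/4-.5+np.array([180,130])
P=[c+[0,0,.055],c+[0,0,.005],c+[0,0,0.0025],c+[0,0,-.065]]
print(((proj('side',P)-[180,130])*4).round(0))
for nm,p,z in(('griptop',(264,510),.2176),('collar',(274,614),.1651),('tip',(283,728),.0976)): print(nm,(at_z('side',SC(p),z)[0]*1000).round(1))
T=lambda p:(np.array(p)+.5)/5-.5+np.array([330,190]); print('collar top',(at_z('top',T((279,279)),.1676)[0]*1000).round(1)); print('tip?',(at_z('top',T((240,290)),.0976)[0]*1000).round(1))
plan([(.535,-.20,.19,0),(.590,.05,.19,14.4),(.594,.101,.19,14.4)],dl=.045,g=1)
```

```text
[[265. 518.]
 [273. 611.]
 [274. 616.]
 [283. 724.]]
griptop [ 517.9 -316.2  217.6]
collar [ 518.2 -318.9  165.1]
tip [ 517.8 -321.1   97.6]
collar top [ 517.3 -319.   167.6]
tip? [ 516.1 -317.3   97.6]
[[[-5,0,0],[-0.5,-0.5,-4],1],[[-5,0,0],[-0.5,-0.1,-4],1],[[-5,0,0],[-0.6,0.2,-4.1],1],[[-2,0,0],[0,0.9,-4.2],1],[[-2,0,0],[0,1.1,-4.1],1],[[-3,0,0],[0,1.2,-4.1],1],[[-2,0,0],[0,1.5,-4],1],[[-3,0,0],[0,1.6,-3.9],1],[[-2,0,0],[0,1.8,-3.9],1],[[-0,0,0],[0,0.8,-2.4],1]]
[[[-0,0,0],[0,0.8,-2.4],1],[[0,0,0],[0,0,0],1],[[0,0,0],[0,0,0],1],[[0,0,0],[0,0,0],1],[[0,0,0],[0,0,0],1],[[0,0,0],[0,0,0],1],[[0,0,0],[0,0,0],1],[[0,0,0],[0,0,0],1],[[0,0,0],[0,0,0],1],[[0,0,0],[0,0,0],1]]
end [0.5939 0.1005 0.1904] 14.314661658561594
```

The drift hangs straight, and its collar and tip project where expected. Next I carry it to a point above the line-up hole.

>>> {"op": "step_arm", "data": {"targets": [[[-5,0,0],[-2.5,-0.5,-3],1],[[-5,0,0],[-2,-0.1,-4.5],1],[[-5,0,0],[0,0.2,-4.6],1],[[-2,0,0],[0,0.9,-4.2],1],[[-2,0,0],[0,1.1,-4.1],1],[[-3,0,0],[0,1.2,-4.1],1],[[-2,0,0],[0,1.5,-4],1],[[-3,0,0],[0,1.6,-3.9],1],[[-2,0,0],[0.5,1.8,-3.9],1],[[0,0,0],[0.5,0.8,-2.4],1]]}}

```text
clock: 7.15
tcp_pos: [0.5915, 0.0781, 0.2095]
orientation: [0.559, 0.433, 0.559, -0.433]
wrist_force: [0.0, -1.1, -2.1]
finger_gap: 0.0128
```

>>> {"op": "step_arm", "data": {"targets": [[[0,0,0],[1.0,0.8,-2.4],1],[[0,0,0],[0.5,0,0],1],[[0,0,0],[0.4,0,0],1],[[0,0,0],[0,0,0],1],[[0,0,0],[0,0,0],1],[[0,0,0],[0,0,0],1],[[0,0,0],[0,0,0],1],[[0,0,0],[0,0,0],1],[[0,0,0],[0,0,0],1],[[0,0,0],[0,0,0],1]]}}

```text
clock: 8.15
tcp_pos: [0.5932, 0.1002, 0.1917]
orientation: [0.558, 0.434, 0.558, -0.434]
wrist_force: [-0.4, -0.6, -1.2]
finger_gap: 0.0128
```

Run:
```python
from plan import *
st()
im=read_camera('side'); crop('s',im,190,80,110,120,6,'pics/s4.png')
im=read_camera('top'); crop('s',im,140,170,120,110,6,'pics/t4.png')
```

```text
t 8.15 p [593.2 100.2 191.7] yaw 14.31 down [ 0.  0. -1.] F [-0.4 -0.6 -1.2] T [-0.06 -0.01  0.  ] gap 12.8
```

View pics/s4.png

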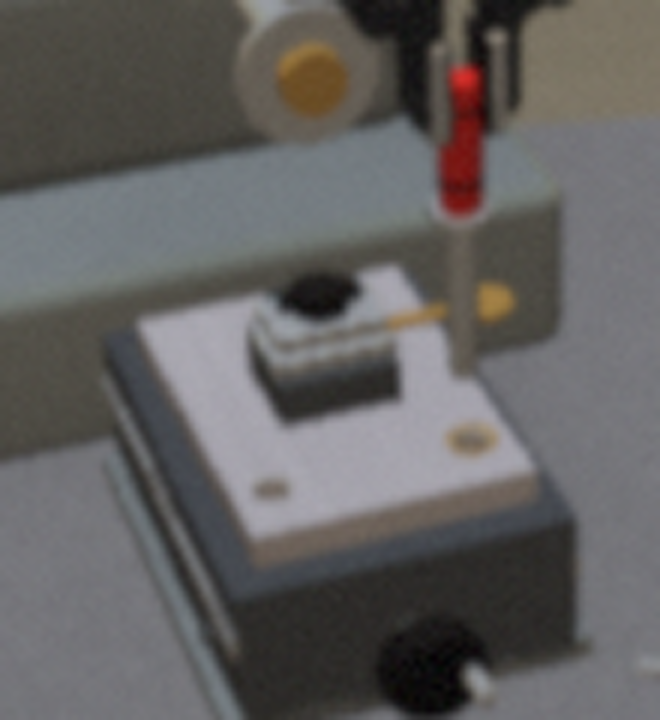

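View pics/t4.png

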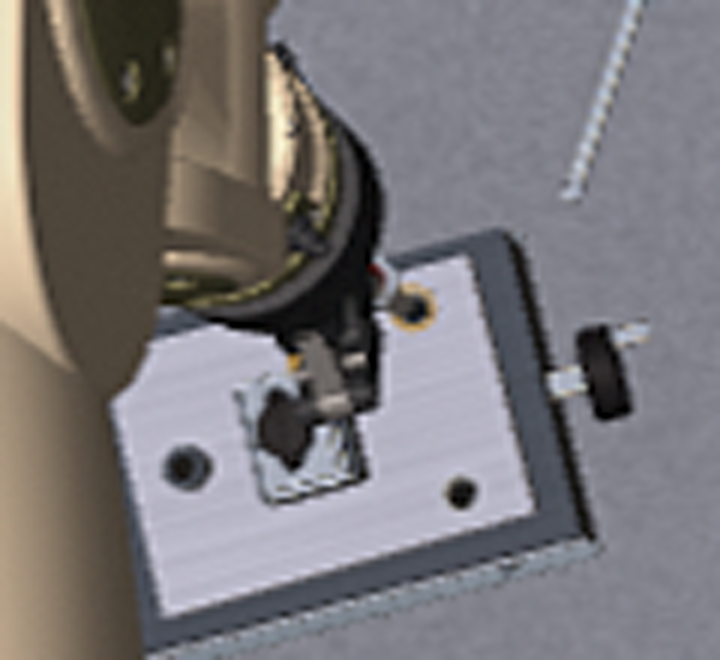

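Run:
```python
from plan import *
c=np.array([.5932,.1002,.1795])
P=[c+[0,0,.055],c+[0,0,.0025],c+[0,0,-.065],[.5932,.1002,.084]]
print(((proj('side',P)-[190,80])*6).round(0)); print(((proj('top',P)-[140,170])*6).round(0))
SC=lambda p:(np.array(p)+.5)/6-.5+np.array([190,80])
TC=lambda p:(np.array(p)+.5)/6-.5+np.array([140,170])
for nm,p,z in(('collar',(460,213),.182),('tip',(463,372),.1145),('hole',(471,440),.084)): print(nm,(at_z('side',SC(p),z)[0]*1000).round(1))
for nm,p,z in(('collar',(382,283),.182),('tip',(403,304),.1145),('hole',(414,307),.084)): print(nm,(at_z('top',TC(p),z)[0]*1000).round(1))
```

```text
[[458.  77.]
 [462. 214.]
 [465. 374.]
 [467. 442.]]
[[335. 258.]
 [364. 277.]
 [397. 298.]
 [411. 307.]]
collar [592.  102.6 182. ]
tip [591.8 103.5 114.5]
hole [594.1 102.7  84. ]
collar [591.7  94.4 182. ]
tip [591.9  98.9 114.5]
hole [594.4  99.9  84. ]
```

>>> {"op": "step_arm", "data": {"targets": [[[0,0,0],[0.8,0.2,0.05],1],[[0,0,0],[1.0,0,0],1],[[0,0,0],[0.7,0,0],1],[[0,0,0],[0.3,0,0],1],[[0,0,0],[0,0,0],1],[[0,0,0],[0,0,0],1],[[0,0,0],[0,0,0],1],[[0,0,0],[0,0,0],1],[[0,0,0],[0,0,0],1],[[0,0,0],[0,0,0],1]]}}

```text
clock: 9.25
tcp_pos: [0.5953, 0.1003, 0.1638]
orientation: [0.559, 0.434, 0.558, -0.434]
wrist_force: [-0.7, -0.0, -0.9]
finger_gap: 0.0128
```

Run:
```python
from plan import *
st()
im=read_camera('side'); crop('s',im,235,95,60,75,9,'pics/s5.png')
im=read_camera('top'); crop('s',im,180,195,60,60,9,'pics/t5.png')
```

```text
t 9.25 p [595.3 100.3 163.8] yaw 14.32 down [ 0.  0. -1.] F [-0.7 -0.  -0.9] T [ 0.02 -0.02  0.02] gap 12.8
```

View pics/s5.png

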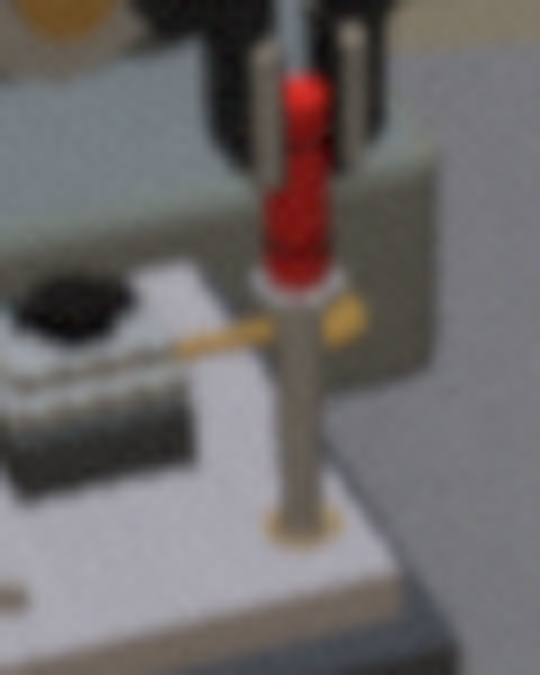

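View pics/t5.png

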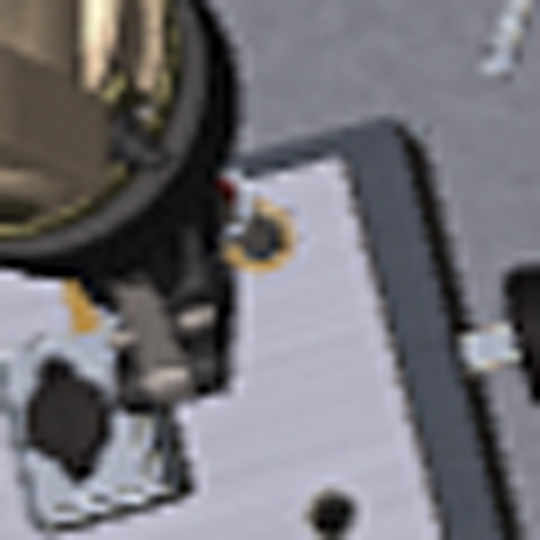

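Side view: the tip is inside the brass ring at (303,530). Top view: ring at (262,236). It looks centred, so I lower slowly and watch the force.

>>> {"op": "step_arm", "data": {"targets": [[[0,0,0],[0.1,0,0],1],[[0,0,0],[0.1,0,0],1],[[0,0,0],[0.1,0,0],1],[[0,0,0],[0.1,0,0],1],[[0,0,0],[0.1,0,0],1],[[0,0,0],[0.1,0,0],1],[[0,0,0],[0,0,0],1],[[0,0,0],[0,0,0],1],[[0,0,0],[0,0,0],1],[[0,0,0],[0,0,0],1]]}}

```text
clock: 10.35
tcp_pos: [0.5953, 0.1003, 0.1576]
orientation: [0.558, 0.434, 0.558, -0.434]
wrist_force: [1.1, -0.2, -0.7]
finger_gap: 0.0129
```

>>> {"op": "step_arm", "data": {"targets": [[[0,0,0],[0.3,0,0],1],[[0,0,0],[0.3,0,0],1],[[0,0,0],[0.2,0,0],1],[[0,0,0],[0.1,0,0],1],[[0,0,0],[0.1,0,0],1],[[0,0,0],[0.1,0,0],1],[[0,0,0],[0.1,0,0],1],[[0,0,0],[0,0,0],1],[[0,0,0],[0,0,0],1],[[0,0,0],[0,0,0],1]]}}

```text
clock: 11.35
tcp_pos: [0.5952, 0.1003, 0.1457]
orientation: [0.558, 0.434, 0.558, -0.434]
wrist_force: [-0.3, -0.4, -1.6]
finger_gap: 0.0129
```

Run:
```python
from plan import *
st()
```

```text
t 11.35 p [595.2 100.3 145.7] yaw 14.32 down [ 0.  0. -1.] F [-0.3 -0.4 -1.6] T [-0.01  0.01  0.05] gap 12.9
```

>>> {"op": "step_arm", "data": {"targets": [[[0,0,0],[0.1,0,0],1],[[0,0,0],[0.1,0,0],1],[[0,0,0],[0.1,0,0],1],[[0,0,0],[0,0,0],1],[[0,0,0],[0,0,0],1],[[0,0,0],[0,0,0],1],[[0,0,0],[0,0,0],1],[[0,0,0],[0,0,0],1],[[0,0,0],[0,0,0],1],[[0,0,0],[0,0,0],1]]}}

```text
clock: 12.35
tcp_pos: [0.5952, 0.1003, 0.1426]
orientation: [0.558, 0.434, 0.558, -0.434]
wrist_force: [-0.4, 0.0, -1.2]
finger_gap: 0.0133
```

No contact yet, and the tip is already about 5 mm below the slide's surface, so the bore lies close to the hole. I carry on gently.

>>> {"op": "step_arm", "data": {"targets": [[[0,0,0],[0.1,0,0],1],[[0,0,0],[0.1,0,0],1],[[0,0,0],[0.1,0,0],1],[[0,0,0],[0.1,0,0],1],[[0,0,0],[0.1,0,0],1],[[0,0,0],[0,0,0],1],[[0,0,0],[0,0,0],1],[[0,0,0],[0,0,0],1],[[0,0,0],[0,0,0],1],[[0,0,0],[0,0,0],1]]}}

```text
clock: 13.35
tcp_pos: [0.5952, 0.1003, 0.1377]
orientation: [0.558, 0.434, 0.558, -0.434]
wrist_force: [0.8, -0.2, 0.1]
finger_gap: 0.0132
```

Run:
```python
from plan import *
st()
im=read_camera('side'); crop('s',im,235,95,60,75,9,'pics/s6.png')
```

```text
t 13.35 p [595.2 100.3 137.7] yaw 14.32 down [ 0.  0. -1.] F [ 0.8 -0.2  0.1] T [0.05 0.04 0.07] gap 13.2
```

View pics/s6.png

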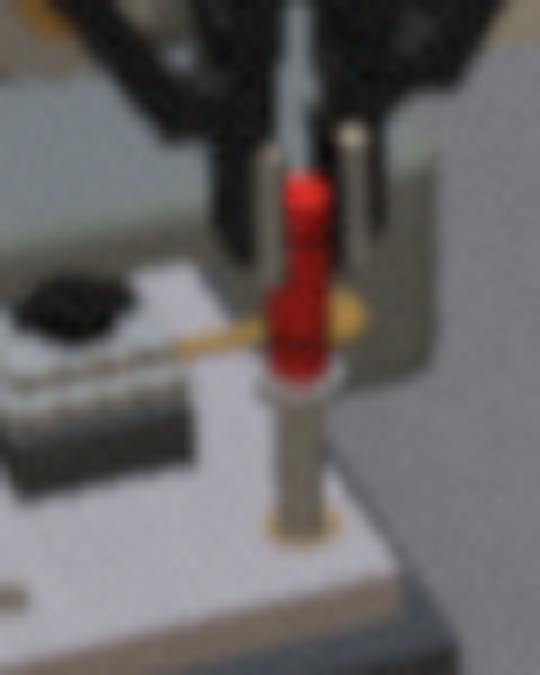

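>>> {"op": "step_arm", "data": {"targets": [[[0,0,0],[0.1,0,0],1],[[0,0,0],[0.1,0,0],1],[[0,0,0],[0.1,0,0],1],[[0,0,0],[0.1,0,0],1],[[0,0,0],[0.1,0,0],1],[[0,0,0],[0.1,0,0],1],[[0,0,0],[0.1,0,0],1],[[0,0,0],[0.1,0,0],1],[[0,0,0],[0,0,0],1],[[0,0,0],[0,0,0],1]]}}

```text
clock: 14.4
tcp_pos: [0.5952, 0.1003, 0.1296]
orientation: [0.558, 0.434, 0.558, -0.434]
wrist_force: [-0.2, -1.0, -1.6]
finger_gap: 0.013
```

Run:
```python
from plan import *
st()
```

```text
t 14.4 p [595.2 100.3 129.6] yaw 14.32 down [ 0.  0. -1.] F [-0.2 -1.  -1.6] T [-0.01 -0.02 -0.04] gap 13.0
```

>>> {"op": "step_arm", "data": {"targets": [[[0,0,0],[0.1,0,0],1],[[0,0,0],[0.1,0,0],1],[[0,0,0],[0.1,0,0],1],[[0,0,0],[0.1,0,0],1],[[0,0,0],[0.1,0,0],1],[[0,0,0],[0.1,0,0],1],[[0,0,0],[0.1,0,0],1],[[0,0,0],[0.1,0,0],1],[[0,0,0],[0.1,0,0],1],[[0,0,0],[0,0,0],1]]}}

```text
clock: 15.4
tcp_pos: [0.5951, 0.1003, 0.1204]
orientation: [0.558, 0.434, 0.559, -0.434]
wrist_force: [-0.3, -1.1, -1.5]
finger_gap: 0.0127
```

Run:
```python
from plan import *
st()
im=read_camera('side'); crop('s',im,235,95,60,75,9,'pics/s7.png')
im=read_camera('top'); crop('s',im,150,195,100,70,8,'pics/t7.png')
```

```text
t 15.4 p [595.1 100.3 120.4] yaw 14.32 down [-0.  0. -1.] F [-0.3 -1.1 -1.5] T [-0.04 -0.03 -0.04] gap 12.7
```

View pics/s7.png

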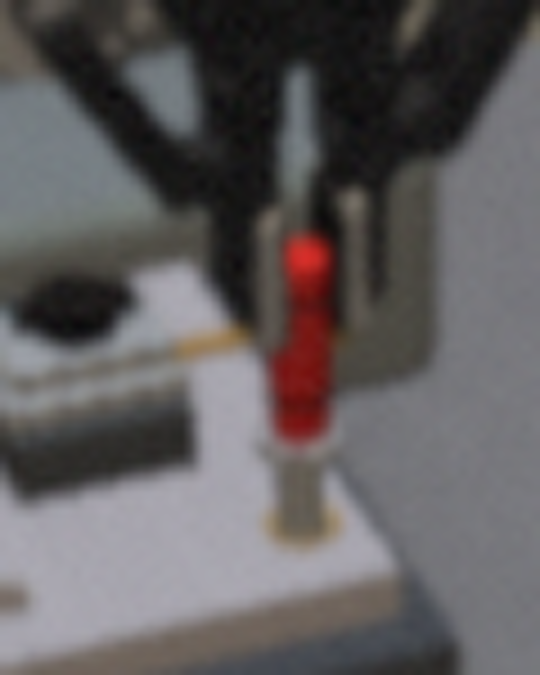

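View pics/t7.png

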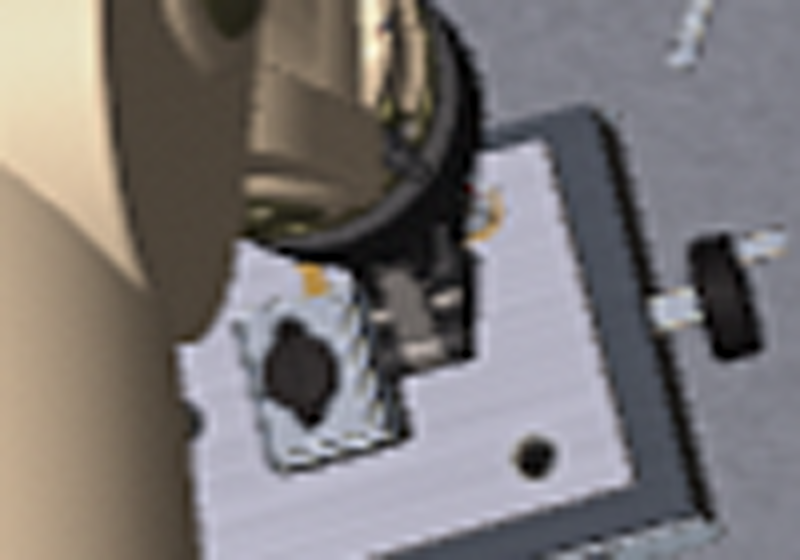

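The drift is entering freely; collar at (298,445) in the side crop. I keep lowering.

>>> {"op": "step_arm", "data": {"targets": [[[0,0,0],[0.1,0,0],1],[[0,0,0],[0.1,0,0],1],[[0,0,0],[0.1,0,0],1],[[0,0,0],[0.1,0,0],1],[[0,0,0],[0.1,0,0],1],[[0,0,0],[0.1,0,0],1],[[0,0,0],[0.1,0,0],1],[[0,0,0],[0.1,0,0],1],[[0,0,0],[0.1,0,0],1],[[0,0,0],[0,0,0],1]]}}

```text
clock: 16.5
tcp_pos: [0.5952, 0.1003, 0.1117]
orientation: [0.558, 0.434, 0.558, -0.434]
wrist_force: [-1.0, -0.5, 1.5]
finger_gap: 0.0131
```

Run:
```python
from plan import *
st()
```

```text
t 16.5 p [595.2 100.3 111.7] yaw 14.32 down [ 0.  0. -1.] F [-1.  -0.5  1.5] T [-0.14  0.26 -0.04] gap 13.1
```

>>> {"op": "step_arm", "data": {"targets": [[[0,0,0],[0.1,0,0],1],[[0,0,0],[0.1,0,0],1],[[0,0,0],[0.1,0,0],1],[[0,0,0],[0,0,0],1],[[0,0,0],[0,0,0],1],[[0,0,0],[0,0,0],1],[[0,0,0],[0,0,0],1],[[0,0,0],[0,0,0],1],[[0,0,0],[0,0,0],1],[[0,0,0],[0,0,0],1]]}}

```text
clock: 17.5
tcp_pos: [0.5953, 0.1003, 0.1087]
orientation: [0.558, 0.434, 0.558, -0.434]
wrist_force: [-1.0, -0.5, 5.2]
finger_gap: 0.013
```

Run:
```python
from plan import *
st()
```

```text
t 17.5 p [595.3 100.3 108.7] yaw 14.32 down [ 0.  0. -1.] F [-1.  -0.5  5.2] T [-0.05  0.49 -0.01] gap 13.0
```

There is slight resistance now: Fz about +6 N and Ty +0.49 Nm. The sign says the slide pushes the lower drift toward −x, so the bore lies clockwise, as the look down the hole suggested. I ease the flange that way by half-millimetres.

>>> {"op": "step_arm", "data": {"targets": [[[0,0,0],[0,-0.05,0.02],1],[[0,0,0],[0,0,0],1],[[0,0,0],[0,0,0],1],[[0,0,0],[0,0,0],1],[[0,0,0],[0,0,0],1],[[0,0,0],[0,0,0],1],[[0,0,0],[0,0,0],1],[[0,0,0],[0,0,0],1],[[0,0,0],[0,0,0],1],[[0,0,0],[0,0,0],1]]}}

```text
clock: 18.5
tcp_pos: [0.595, 0.1, 0.1087]
orientation: [0.558, 0.434, 0.558, -0.434]
wrist_force: [0.7, 1.0, 3.5]
finger_gap: 0.013
```

Run:
```python
from plan import *
st()
im=read_camera('side'); crop('s',im,200,95,95,75,8,'pics/s8.png')
```

```text
t 18.5 p [595.  100.  108.7] yaw 14.32 down [ 0.  0. -1.] F [0.7 1.  3.5] T [ 0.22 -0.11 -0.02] gap 13.0
```

View pics/s8.png

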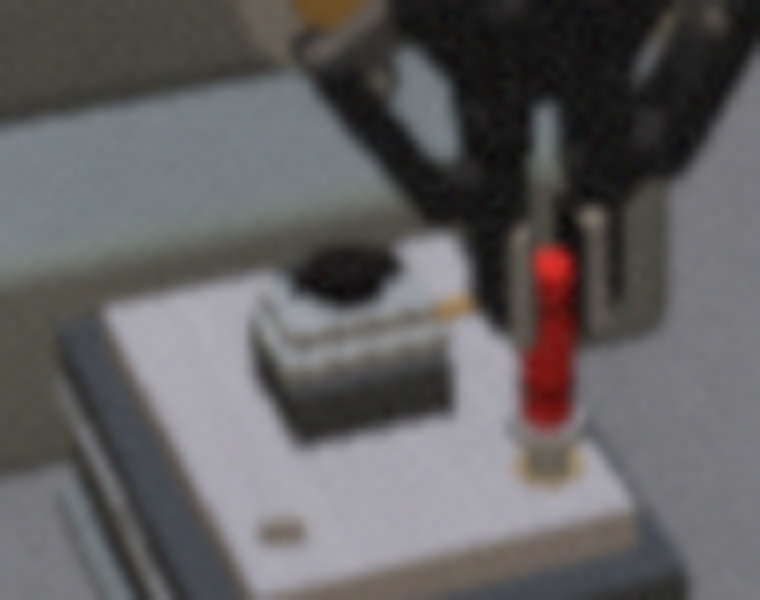

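>>> {"op": "step_arm", "data": {"targets": [[[0,0,0],[0.1,0,0],1],[[0,0,0],[0.1,0,0],1],[[0,0,0],[0.1,0,0],1],[[0,0,0],[0,0,0],1],[[0,0,0],[0,0,0],1],[[0,0,0],[0,0,0],1],[[0,0,0],[0,0,0],1],[[0,0,0],[0,0,0],1],[[0,0,0],[0,0,0],1],[[0,0,0],[0,0,0],1]]}}

```text
clock: 19.55
tcp_pos: [0.595, 0.1, 0.1062]
orientation: [0.559, 0.434, 0.558, -0.434]
wrist_force: [-0.2, 0.4, 7.6]
finger_gap: 0.0129
```

Run:
```python
from plan import *
st()
```

```text
t 19.55 p [595.  100.  106.2] yaw 14.32 down [ 0.001  0.    -1.   ] F [-0.2  0.4  7.6] T [ 0.11  0.07 -0.04] gap 12.9
```

>>> {"op": "step_arm", "data": {"targets": [[[0,0,0],[0.1,0,0],1],[[0,0,0],[0.1,0,0],1],[[0,0,0],[0,0,0],1],[[0,0,0],[0,0,0],1],[[0,0,0],[0,0,0],1],[[0,0,0],[0,0,0],1],[[0,0,0],[0,0,0],1],[[0,0,0],[0,0,0],1],[[0,0,0],[0,0,0],1],[[0,0,0],[0,0,0],1]]}}

```text
clock: 20.55
tcp_pos: [0.5951, 0.1, 0.1044]
orientation: [0.559, 0.434, 0.558, -0.434]
wrist_force: [0.2, 0.4, 8.7]
finger_gap: 0.0131
```

Run:
```python
from plan import *
st()
im=read_camera('side'); crop('s',im,250,110,45,60,11,'pics/s9.png')
```

```text
t 20.55 p [595.1 100.  104.4] yaw 14.32 down [ 0.001  0.    -1.   ] F [0.2 0.4 8.7] T [0.17 0.16 0.01] gap 13.1
```

View pics/s9.png

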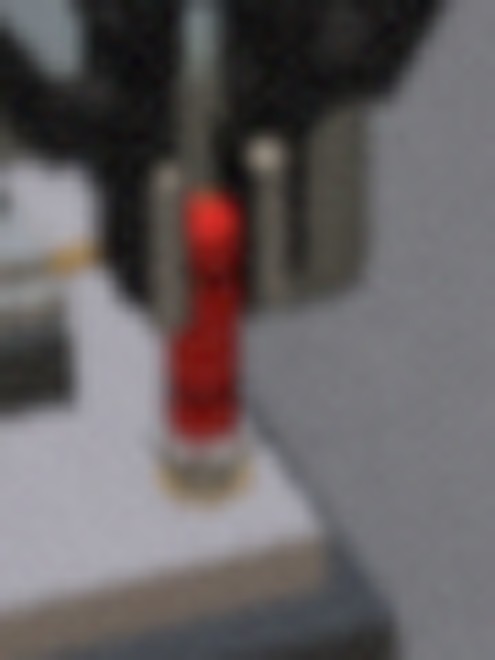

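>>> {"op": "step_arm", "data": {"targets": [[[0,0,0],[0.1,0,0],1],[[0,0,0],[0.1,0,0],1],[[0,0,0],[0.1,0,0],1],[[0,0,0],[0,0,0],1],[[0,0,0],[0,0,0],1],[[0,0,0],[0,0,0],1],[[0,0,0],[0,0,0],1],[[0,0,0],[0,0,0],1],[[0,0,0],[0,0,0],1],[[0,0,0],[0,0,0],1]]}}

```text
clock: 21.6
tcp_pos: [0.5951, 0.1, 0.1016]
orientation: [0.559, 0.434, 0.558, -0.433]
wrist_force: [-1.0, 0.9, 9.1]
finger_gap: 0.013
```

Run:
```python
from plan import *
st()
```

```text
t 21.6 p [595.1 100.  101.6] yaw 14.32 down [ 0.001  0.    -1.   ] F [-1.   0.9  9.1] T [0.15 0.24 0.  ] gap 13.0
```

>>> {"op": "step_arm", "data": {"targets": [[[0,0,0],[0.1,0,0],1],[[0,0,0],[0.1,0,0],1],[[0,0,0],[0.1,0,0],1],[[0,0,0],[0,0,0],1],[[0,0,0],[0,0,0],1],[[0,0,0],[0,0,0],1],[[0,0,0],[0,0,0],1],[[0,0,0],[0,0,0],1],[[0,0,0],[0,0,0],1],[[0,0,0],[0,0,0],1]]}}

```text
clock: 22.6
tcp_pos: [0.5951, 0.1001, 0.0987]
orientation: [0.559, 0.434, 0.558, -0.433]
wrist_force: [-1.1, 0.6, 10.2]
finger_gap: 0.0131
```

Run:
```python
from plan import *
st()
im=read_camera('side'); crop('s',im,250,110,45,60,11,'pics/s10.png')
```

```text
t 22.6 p [595.1 100.1  98.7] yaw 14.32 down [ 0.001  0.    -1.   ] F [-1.1  0.6 10.2] T [ 0.15  0.3  -0.01] gap 13.1
```

View pics/s10.png

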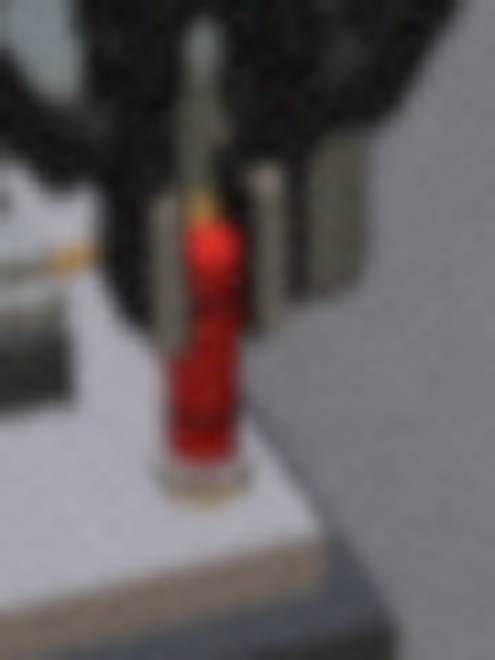

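>>> {"op": "step_arm", "data": {"targets": [[[0,0,0],[0.1,0,0],1],[[0,0,0],[0.1,0,0],1],[[0,0,0],[0.05,0,0],1],[[0,0,0],[0,0,0],1],[[0,0,0],[0,0,0],1],[[0,0,0],[0,0,0],1],[[0,0,0],[0,0,0],1],[[0,0,0],[0,0,0],1],[[0,0,0],[0,0,0],1],[[0,0,0],[0,0,0],1]]}}

```text
clock: 23.65
tcp_pos: [0.5951, 0.1001, 0.0963]
orientation: [0.559, 0.434, 0.558, -0.433]
wrist_force: [-1.7, 0.3, 11.0]
finger_gap: 0.013
```

Run:
```python
from plan import *
st()
im=read_camera('side'); crop('s',im,250,110,45,60,11,'pics/s11.png')
```

```text
t 23.65 p [595.1 100.1  96.3] yaw 14.32 down [ 0.001  0.    -1.   ] F [-1.7  0.3 11. ] T [ 0.14  0.34 -0.01] gap 13.0
```

View pics/s11.png

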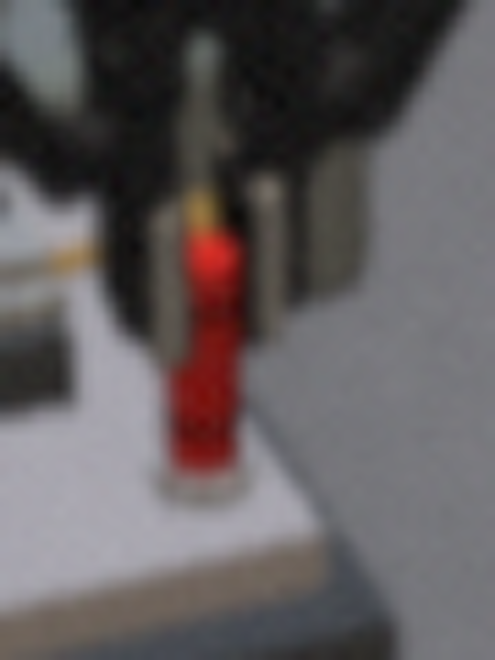

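>>> {"op": "step_arm", "data": {"targets": [[[0,0,0],[0.05,0,0],1],[[0,0,0],[0.05,0,0],1],[[0,0,0],[0.05,0,0],1],[[0,0,0],[0,0,0],1],[[0,0,0],[0,0,0],1],[[0,0,0],[0,0,0],1],[[0,0,0],[0,0,0],1],[[0,0,0],[0,0,0],1],[[0,0,0],[0,0,0],1],[[0,0,0],[0,0,0],1]]}}

```text
clock: 24.7
tcp_pos: [0.5952, 0.1001, 0.0961]
orientation: [0.559, 0.434, 0.558, -0.433]
wrist_force: [-3.0, 0.5, 17.4]
finger_gap: 0.0133
```

Run:
```python
from plan import *
st()
A=np.mean([read_camera('side').astype(float) for _ in range(3)],0); crop('s',A.astype(np.uint8),250,125,40,40,15,'pics/s12.png')
```

```text
t 24.7 p [595.2 100.1  96.1] yaw 14.33 down [ 0.002  0.    -1.   ] F [-3.   0.5 17.4] T [ 0.1   0.95 -0.01] gap 13.3
```

View pics/s12.png

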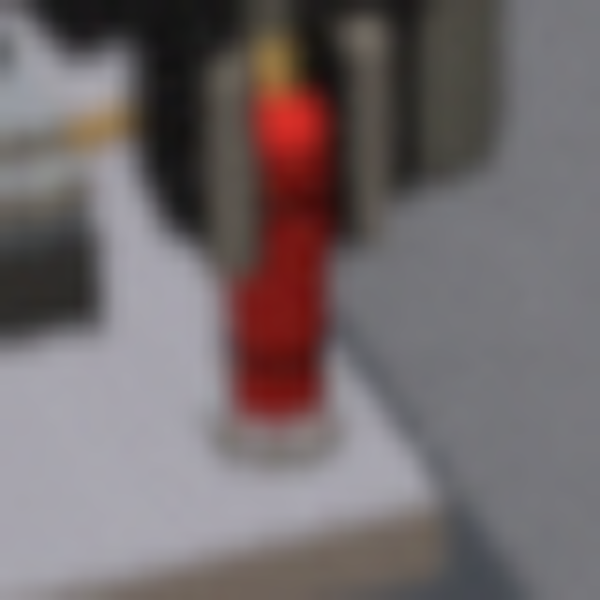

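Seated: Fz rises to 17 N without further travel and the collar covers the ring at (275,440). I release, back off, and look.

>>> {"op": "step_arm", "data": {"targets": [[[0,0,0],[-0.1,0,0],1],[[0,0,0],[0,0,0],2.0],[[0,0,0],[0,0,0],4.0],[[0,0,0],[0,0,0],4.0],[[0,0,0],[0,0,0],4.0],[[0,0,0],[-1,0,0],4.0],[[0,0,0],[-3,0,0],4.0],[[0,0,0],[-4,0,0],4.0],[[0,0,0],[-4,0,1.0],4.0],[[0,0,0],[-1,0,4.5],4.0]]}}

```text
clock: 25.85
tcp_pos: [0.61, 0.0495, 0.2311]
orientation: [0.562, 0.434, 0.558, -0.43]
wrist_force: [1.8, -0.2, 0.6]
finger_gap: 0.0399
```

Run:
```python
from plan import *
st()
plan([(.600,-.05,.23,0),(.5618,-.153,.20,-14.5)],dl=.047,g=4.5)
```

```text
t 25.85 p [610.   49.5 231.1] yaw 14.65 down [ 0.008  0.001 -1.   ] F [ 1.8 -0.2  0.6] T [-0.08 -0.04  0.02] gap 39.9
[[[5,0,0],[0,-1.2,3.1],4.5],[[5,0,0],[0.1,-0.9,3.2],4.5],[[5,0,0],[0,-0.5,3.3],4.5],[[5,0,0],[1,-1.3,3.4],4.5],[[5,0,0],[1,-0.9,3.6],4.5],[[4,0,0],[1,-0.7,3.6],4.5],[[0,0,0],[0,0,0],4.5],[[0,0,0],[0,0,0],4.5],[[0,0,0],[0,0,0],4.5],[[0,0,0],[0,0,0],4.5]]
end [ 0.5615 -0.153   0.2001] -14.347921444728005
```

Drift released. I move over the screw, which also clears the view of the clamp.

>>> {"op": "step_arm", "data": {"targets": [[[5,0,0],[0,-1.2,3.1],4.5],[[5,0,0],[0.1,-0.9,3.2],4.5],[[5,0,0],[0,-0.5,3.3],4.5],[[5,0,0],[1,-1.3,3.4],4.5],[[5,0,0],[1,-0.9,3.6],4.5],[[4,0,0],[1,-0.7,3.6],4.5],[[0,0,0],[0,0,0],4.5],[[0,0,0],[0,0,0],4.5],[[0,0,0],[0,0,0],4.5],[[0,0,0],[0,0,0],4.5]]}}

```text
clock: 26.85
tcp_pos: [0.5594, -0.1545, 0.1942]
orientation: [0.433, 0.56, 0.432, -0.559]
wrist_force: [-0.5, 0.1, -0.3]
finger_gap: 0.0447
```

Run:
```python
from plan import *
st()
A=np.mean([read_camera('side').astype(float) for _ in range(2)],0); np.save('s13.npy',A); A=A.astype(np.uint8); crop('s',A,195,105,105,100,7,'pics/s13.png')
A=np.mean([read_camera('top').astype(float) for _ in range(2)],0); np.save('t13.npy',A); A=A.astype(np.uint8); crop('s',A,145,195,110,85,7,'pics/t13.png'); crop('s',A,280,195,130,90,6,'pics/t13b.png')
```

```text
t 26.85 p [ 559.4 -154.5  194.2] yaw -14.57 down [ 0.001 -0.    -1.   ] F [-0.5  0.1 -0.3] T [-0.02  0.01 -0.01] gap 44.7
```

View pics/s13.png

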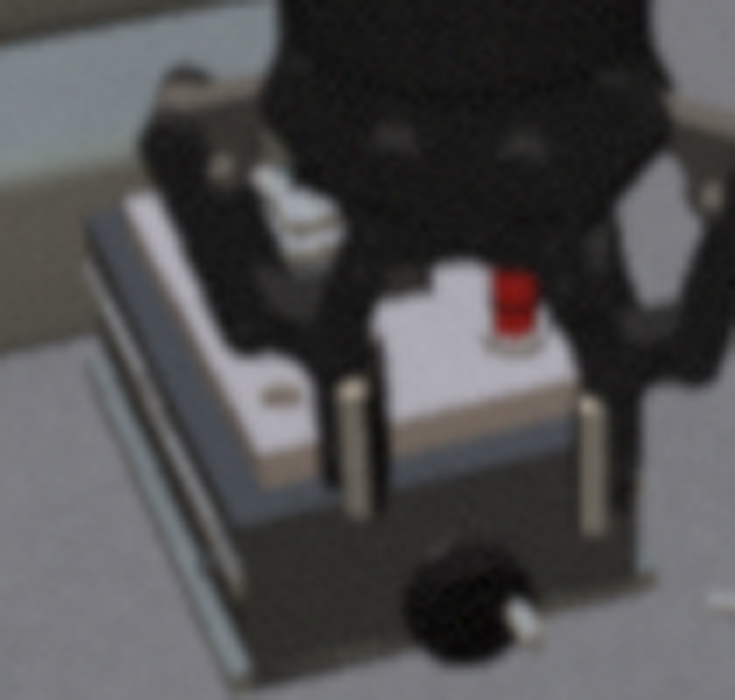

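View pics/t13.png

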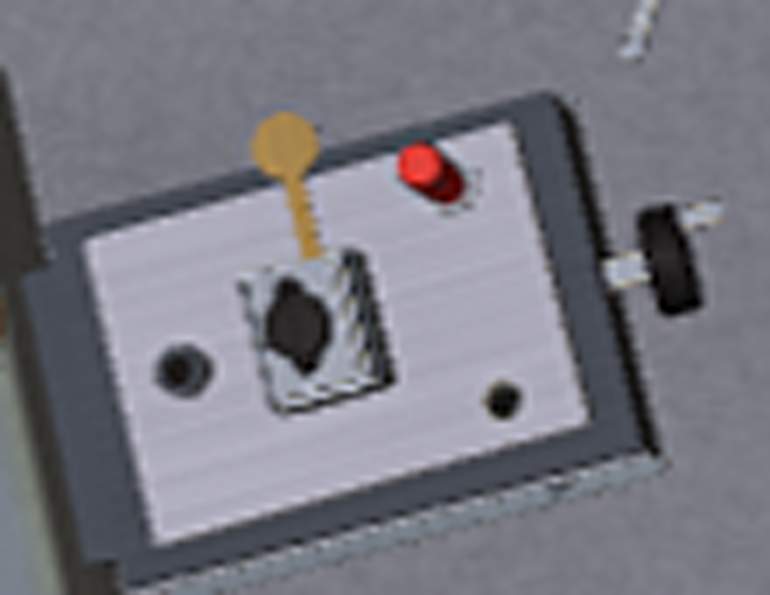

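View pics/t13b.png

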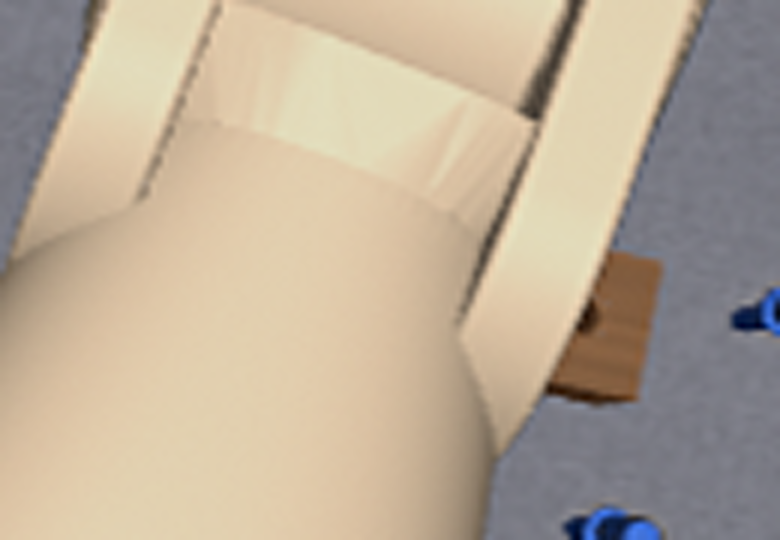

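Run:
```python
from plan import *
L=np.array([.5938,.1003,.084])
P=[L+[0,0,.055],L+[0,0,.005],L]
print((((proj('top',P)-[145,195])+.5)*7-.5).round(0)); print((((proj('side',P)-[195,105])+.5)*7-.5).round(0))
from edge import *
A=np.load('t13.npy').mean(2)
T=lambda p:(np.array(p)+.5)/7-.5+np.array([145,195])
for nm,p,q,z in [('fl top',(83,240),(513,123),.084),('fl right',(513,123),(588,424),.084),('fl bot',(588,424),(155,545),.084),('fl left',(155,545),(83,240),.084)]:
    Ls,n,r=edge('top',A,T(p),T(q),w=2.5); Q=at_z('top',Ls,z); d=Q[1]-Q[0]
    print(nm,n,round(r,2),np.round(np.degrees(np.arctan2(d[1],d[0]))%90,2),np.round(Q[:,:2]*1000,1).tolist())
```

```text
[[418. 166.]
 [444. 183.]
 [447. 185.]]
[[511. 198.]
 [514. 330.]
 [515. 343.]]
fl top 38 0.09 14.32 [[579.8, 221.0], [610.5, 100.7]]
fl right 39 0.08 14.44 [[622.6, 79.6], [500.8, 48.2]]
fl bot 40 0.04 14.41 [[470.1, 196.9], [500.5, 78.5]]
fl left 40 0.09 14.38 [[572.9, 229.1], [452.3, 198.2]]
```

The drift is upright and seated: grip top seen at (421,164), predicted (418,166). The flange yaw is essentially unchanged at 14.4°. Now the screw: the only black socket-head in the stand, at (309,232) in the first top view.

>>> {"op": "step_arm", "data": {"targets": [[[0,0,0],[3.5,0.2,-0.1],4.5],[[0,0,0],[3.5,0,0],4.5],[[0,0,0],[2.5,0,0],4.5],[[0,0,0],[1.5,0,0],4.5],[[0,0,0],[0.5,0,0],4.5],[[0,0,0],[0,0,0],4.5],[[0,0,0],[0,0,0],4.5],[[0,0,0],[0,0,0],4.5],[[0,0,0],[0,0,0],4.5],[[0,0,0],[0,0,0],4.5]]}}

```text
clock: 28.05
tcp_pos: [0.5613, -0.1552, 0.0793]
orientation: [0.432, 0.56, 0.432, -0.56]
wrist_force: [-0.0, 0.8, 0.2]
finger_gap: 0.045
```

Run:
```python
from plan import *
st()
A=read_camera('side'); crop('s',A,215,170,90,110,6,'pics/s14.png')
```

```text
t 28.05 p [ 561.3 -155.2   79.3] yaw -14.68 down [ 0.001 -0.    -1.   ] F [-0.   0.8  0.2] T [ 0.   -0.02  0.04] gap 45.0
```

View pics/s14.png

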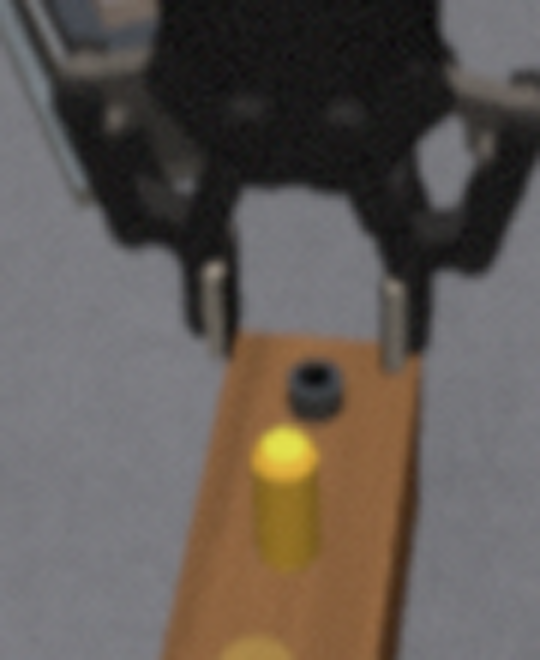

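Run:
```python
from plan import *
s=get_state(); Rm=q2R(s['orientation']).as_matrix(); t=s['tcp_pos']
f=lambda p:((((proj('side',[p])-[215,170])+.5)*6-.5).round(0)[0])
for up in(0,.006,.012):
  for sy in(-1,1):
    for sz in(-.011,0,.011): print(up,sy,sz,f(t+Rm@[-up,sy*.0225,sz]))
print(f(np.array([.5616,-.1535,.087])))
```

```text
0 -1 -0.011 [246. 374.]
0 -1 0 [240. 400.]
0 -1 0.011 [234. 426.]
0 1 -0.011 [390. 386.]
0 1 0 [386. 412.]
0 1 0.011 [381. 439.]
0.006 -1 -0.011 [245. 360.]
0.006 -1 0 [239. 386.]
0.006 -1 0.011 [233. 412.]
0.006 1 -0.011 [390. 373.]
0.006 1 0 [386. 399.]
0.006 1 0.011 [381. 425.]
0.012 -1 -0.011 [244. 347.]
0.012 -1 0 [239. 372.]
0.012 -1 0.011 [233. 399.]
0.012 1 -0.011 [390. 359.]
0.012 1 0 [386. 385.]
0.012 1 0.011 [381. 412.]
[313. 384.]
```

Run:
```python
from plan import *
t=np.array([.5952,.1001,.0961]); a=np.radians(14.33); y=np.array([np.cos(a),np.sin(a),0]); z=np.array([np.sin(a),-np.cos(a),0])
f=lambda p:((((proj('side',[p])-[250,125])+.5)*15-.5).round(0)[0])
for up in(0,.01,.0187,.03):
  for sy in(-.008,.008): print(up,sy,[f(t+[0,0,up]+y*sy+z*sz).tolist() for sz in(-.011,0,.011)])
```

```text
0 -0.008 [[211.0, 342.0], [237.0, 381.0], [263.0, 420.0]]
0 0.008 [[309.0, 320.0], [335.0, 358.0], [362.0, 396.0]]
0.01 -0.008 [[209.0, 287.0], [235.0, 325.0], [261.0, 364.0]]
0.01 0.008 [[308.0, 265.0], [334.0, 302.0], [361.0, 341.0]]
0.0187 -0.008 [[208.0, 238.0], [234.0, 276.0], [260.0, 315.0]]
0.0187 0.008 [[307.0, 216.0], [334.0, 254.0], [361.0, 292.0]]
0.03 -0.008 [[206.0, 174.0], [232.0, 212.0], [258.0, 250.0]]
0.03 0.008 [[306.0, 152.0], [333.0, 189.0], [360.0, 227.0]]
```

The side crop shows the pad ends at (217,352) and (393,370), clearly above the screw head at (315,375). So the fingertips sit higher than the reported TCP suggests. I go lower in small steps, watching force and picture.

>>> {"op": "step_arm", "data": {"targets": [[[0,0,0],[0.2,0,-0.05],4.5],[[0,0,0],[0.2,0,0],4.5],[[0,0,0],[0.2,0,0],4.5],[[0,0,0],[0.2,0,0],4.5],[[0,0,0],[0.2,0,0],4.5],[[0,0,0],[0,0,0],4.0],[[0,0,0],[0,0,0],3.5],[[0,0,0],[0,0,0],3.0],[[0,0,0],[0,0,0],3.0],[[0,0,0],[0,0,0],3.0]]}}

```text
clock: 29.1
tcp_pos: [0.5611, -0.1546, 0.0687]
orientation: [0.432, 0.56, 0.432, -0.56]
wrist_force: [-0.0, -0.1, -0.8]
finger_gap: 0.0298
```

Run:
```python
from plan import *
st()
A=read_camera('side'); crop('s',A,215,170,90,110,6,'pics/s15.png')
```

```text
t 29.1 p [ 561.1 -154.6   68.7] yaw -14.68 down [ 0.  0. -1.] F [-0.  -0.1 -0.8] T [-0.02  0.    0.01] gap 29.8
```

View pics/s15.png

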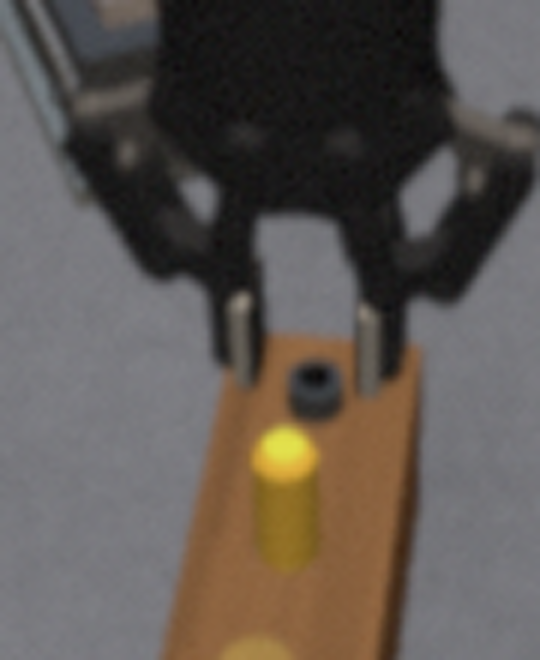

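>>> {"op": "step_arm", "data": {"targets": [[[0,0,0],[0.3,0.1,-0.05],3.0],[[0,0,0],[0.3,0,0],3.0],[[0,0,0],[0.3,0,0],3.0],[[0,0,0],[0.2,0,0],3.0],[[0,0,0],[0.1,0,0],3.0],[[0,0,0],[0.1,0,0],3.0],[[0,0,0],[0.1,0,0],3.0],[[0,0,0],[0,0,0],3.0],[[0,0,0],[0,0,0],3.0],[[0,0,0],[0,0,0],3.0]]}}

```text
clock: 30.15
tcp_pos: [0.5623, -0.1543, 0.0547]
orientation: [0.432, 0.56, 0.432, -0.56]
wrist_force: [0.9, -1.0, -0.6]
finger_gap: 0.0305
```

Run:
```python
from plan import *
st()
A=read_camera('side'); crop('s',A,235,190,60,80,8,'pics/s16.png')
```

```text
t 30.15 p [ 562.3 -154.3   54.7] yaw -14.68 down [ 0.  0. -1.] F [ 0.9 -1.  -0.6] T [-0.02  0.01  0.03] gap 30.5
```

View pics/s16.png

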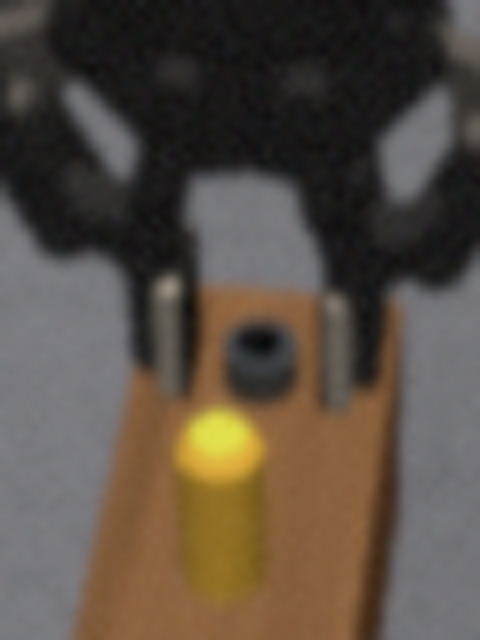

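Run:
```python
from plan import *
s=get_state(); Rm=q2R(s['orientation']).as_matrix(); t=s['tcp_pos'].copy()
f=lambda p:((((proj('side',[p])-[235,190])+.5)*8-.5).round(0)[0])
for z in(.07,.075,.08,.085,.09,.095):
  t[2]=z; print(z,[f(t+Rm@[0,sy*.015,sz]).tolist() for sy in(-1,1) for sz in (-.011,0,.011)])
print(f(np.array([.5616,-.1535,.087])),f(np.array([.5616,-.1535,.075])))
```

```text
0.07 [[205.0, 365.0], [198.0, 399.0], [191.0, 434.0], [332.0, 376.0], [326.0, 411.0], [320.0, 446.0]]
0.075 [[205.0, 351.0], [197.0, 385.0], [190.0, 420.0], [332.0, 362.0], [326.0, 396.0], [320.0, 431.0]]
0.08 [[204.0, 336.0], [197.0, 370.0], [189.0, 405.0], [332.0, 347.0], [326.0, 381.0], [320.0, 416.0]]
0.085 [[203.0, 321.0], [196.0, 355.0], [188.0, 390.0], [332.0, 332.0], [326.0, 366.0], [320.0, 401.0]]
0.09 [[203.0, 305.0], [195.0, 340.0], [188.0, 375.0], [332.0, 317.0], [326.0, 351.0], [320.0, 386.0]]
0.095 [[202.0, 290.0], [194.0, 324.0], [187.0, 359.0], [332.0, 301.0], [326.0, 336.0], [319.0, 371.0]]
[257. 352.] [259. 388.]
```

Pad ends work out at z ≈ 83 mm. I go 4 mm lower and close.

>>> {"op": "step_arm", "data": {"targets": [[[0,0,0],[0.2,0,0],3.0],[[0,0,0],[0.2,0,0],3.0],[[0,0,0],[0,0,0],2.5],[[0,0,0],[0,0,0],2.0],[[0,0,0],[0,0,0],1.2],[[0,0,0],[0,0,0],1.2],[[0,0,0],[0,0,0],1.2],[[0,0,0],[0,0,0],1.2],[[0,0,0],[0,0,0],1.2],[[0,0,0],[0,0,0],1.2]], "force": 60}}

```text
clock: 31.2
tcp_pos: [0.5628, -0.1547, 0.0528]
orientation: [0.433, 0.56, 0.431, -0.559]
wrist_force: [-3.7, 1.4, 13.1]
finger_gap: 0.0143
```

Run:
```python
from plan import *
st()
A=read_camera('side'); crop('s',A,235,190,60,80,8,'pics/s17.png')
```

```text
t 31.2 p [ 562.8 -154.7   52.8] yaw -14.68 down [ 0.002 -0.001 -1.   ] F [-3.7  1.4 13.1] T [0.23 0.79 0.02] gap 14.3
```

View pics/s17.png

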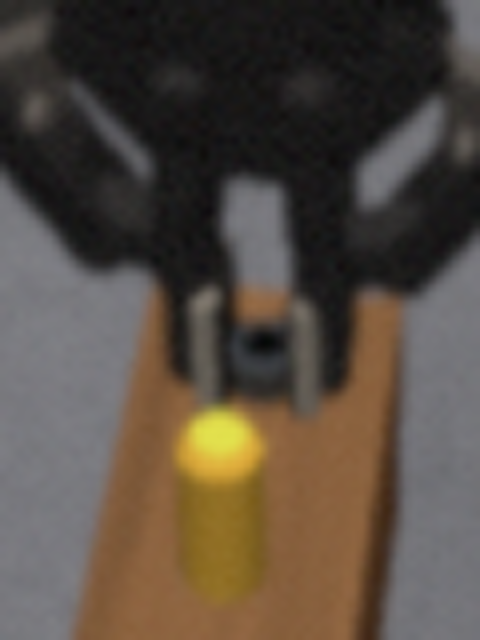

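Gap 14.3 mm with the head between the pads. Fz of 13 N means the fingertips are just on the stand. Lift.

>>> {"op": "step_arm", "data": {"targets": [[[0,0,0],[-0.3,0,0],1.0],[[0,0,0],[-0.5,0,0],1.0],[[0,0,0],[-1,0,0],1.0],[[0,0,0],[-1.5,0,0],1.0],[[0,0,0],[-2,0,0],1.0],[[0,0,0],[-2,0,0],1.0],[[0,0,0],[-2,0,0],1.0],[[0,0,0],[-0.5,0,0],1.0],[[0,0,0],[0,0,0],1.0],[[0,0,0],[0,0,0],1.0]]}}

```text
clock: 32.25
tcp_pos: [0.5617, -0.1541, 0.1477]
orientation: [-0.432, -0.56, -0.432, 0.56]
wrist_force: [-0.7, 0.4, -0.1]
finger_gap: 0.0145
```

Run:
```python
from plan import *
st()
A=np.mean([read_camera('side').astype(float) for _ in range(2)],0).astype(np.uint8); crop('s',A,225,150,80,100,7,'pics/s18.png')
f=lambda p:((((proj('side',[p])-[225,150])+.5)*7-.5).round(0)[0])
t=get_state()['tcp_pos']
for o in(.025,.012,-.0,-.01): print(o,f(t+[0,0,o]))
```

```text
t 32.25 p [ 561.7 -154.1  147.7] yaw -14.68 down [-0.001  0.001 -1.   ] F [-0.7  0.4 -0.1] T [ 0.01  0.04 -0.02] gap 14.5
0.025 [287. 345.]
0.012 [288. 385.]
-0.0 [289. 421.]
-0.01 [290. 450.]
```

View pics/s18.png

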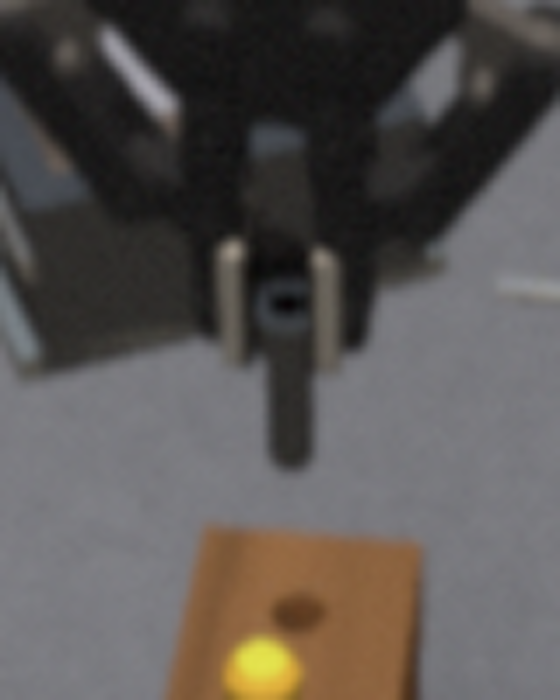

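The screw hangs straight in the fingers: head (288,303), tip (291,465). Now carry it over the open hole.

Run:
```python
from plan import *
plan([(.530,-.05,.148,0),(.517,.060,.145,14.4),(.517,.0805,.120,14.4)],dl=.047,g=1)
```

```text
[[[-5,0,0],[-0,-1.9,-3.1],1],[[-5,0,0],[-0,-1.6,-3.2],1],[[-5,0,0],[-0.1,-1.3,-3.4],1],[[-5,0,0],[0.1,-0.4,-3.7],1],[[-5,0,0],[0.1,-0.1,-3.7],1],[[-4,0,0],[0.1,0.2,-3.7],1],[[-0,0,0],[2.5,0.5,-1.9],1],[[0,0,0],[0,0,0],1],[[0,0,0],[0,0,0],1],[[0,0,0],[0,0,0],1]]
end [0.5171 0.0801 0.1202] 14.31819865379371
```

>>> {"op": "step_arm", "data": {"targets": [[[-5,0,0],[0,-1.9,-3.1],1],[[-5,0,0],[0,-1.6,-3.2],1],[[-5,0,0],[-0.1,-1.3,-3.4],1],[[-5,0,0],[0.1,-0.4,-3.7],1],[[-5,0,0],[0.1,-0.1,-3.7],1],[[-4,0,0],[0.1,0.2,-3.7],1],[[0,0,0],[1.0,0.5,-1.9],1],[[0,0,0],[1.0,0,0],1],[[0,0,0],[0.5,0,0],1],[[0,0,0],[0,0,0],1]]}}

```text
clock: 33.35
tcp_pos: [0.5169, 0.079, 0.1202]
orientation: [0.557, 0.433, 0.559, -0.435]
wrist_force: [-0.3, -0.0, -1.3]
finger_gap: 0.0143
```

Run:
```python
from plan import *
st()
A=np.mean([read_camera('side').astype(float) for _ in range(2)],0).astype(np.uint8); crop('s',A,200,95,90,80,8,'pics/s19.png')
A=np.mean([read_camera('top').astype(float) for _ in range(2)],0).astype(np.uint8); crop('s',A,165,205,75,70,9,'pics/t19.png')
```

```text
t 33.35 p [516.9  79.  120.2] yaw 14.26 down [-0.003 -0.    -1.   ] F [-0.3 -0.  -1.3] T [0.01 0.01 0.01] gap 14.3
```

View pics/s19.png

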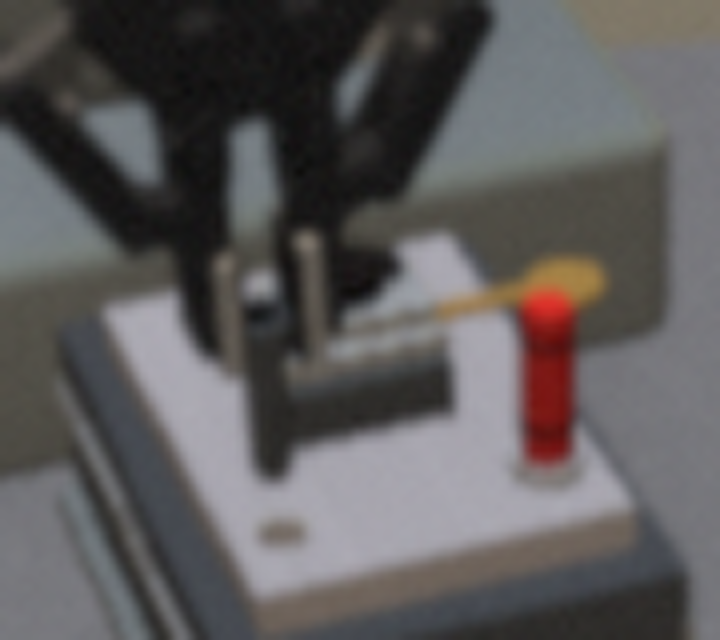

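View pics/t19.png

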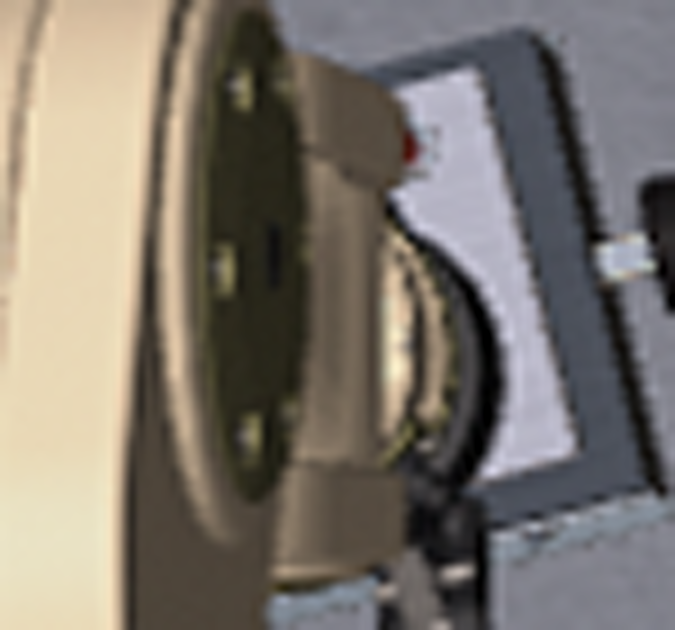

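Run:
```python
from plan import *
f=lambda p:((((proj('side',[p])-[200,95])+.5)*8-.5).round(0)[0])
t=get_state()['tcp_pos']
for z in (.157,.145,.105,.103,.101,.084): print(z,f(np.array([t[0],t[1],z])))
for d in([.002,0],[0,.002]): print(d,f(np.array([t[0]+d[0],t[1]+d[1],.084])))
SC=lambda p:(np.array(p)+.5)/8-.5+np.array([200,95])
print((at_z('side',SC((282,533)),.084)*1000).round(1),(at_z('side',SC((268,313)),.157)*1000).round(1),(at_z('side',SC((272,468)),.105)*1000).round(1))
```

```text
0.157 [269. 313.]
0.145 [272. 352.]
0.105 [283. 476.]
0.103 [284. 482.]
0.101 [284. 488.]
0.084 [289. 538.]
[0.002, 0] [296. 537.]
[0, 0.002] [288. 533.]
[[516.6  81.3  84. ]] [[518.2  79.1 157. ]] [[515.5  82.9 105. ]]
```

Only the side view is useful here, since the top view is blocked by the arm. It suggests the screw leans about 4°, tip toward +y: head (266,310), tip (272,468), against (283,476) if upright. I turn the tool 4° about the jaw axis to square it, then look.

>>> {"op": "step_arm", "data": {"targets": [[[0,-2,0],[0,0,0],1],[[0,-2,0],[0,0,0],1],[[0,0,0],[0,0,0],1],[[0,0,0],[0,0,0],1],[[0,0,0],[0,0,0],1],[[0,0,0],[0,0,0],1],[[0,0,0],[0,0,0],1],[[0,0,0],[0,0,0],1],[[0,0,0],[0,0,0],1],[[0,0,0],[0,0,0],1]]}}

```text
clock: 34.55
tcp_pos: [0.5179, 0.0798, 0.1216]
orientation: [0.578, 0.418, 0.539, -0.449]
wrist_force: [0.3, -0.1, 0.0]
finger_gap: 0.0145
```

Run:
```python
from plan import *
st()
A=np.mean([read_camera('side').astype(float) for _ in range(3)],0).astype(np.uint8); crop('s',A,215,120,40,50,14,'pics/s20.png')
f=lambda p:((((proj('side',[p])-[215,120])+.5)*14-.5).round(0)[0])
t=np.array([.5169,.079])
for z in (.157,.145,.105,.103,.084): print(z,f(np.array([t[0],t[1],z])))
for d in([.002,0],[0,.002]): print(d,f(np.array([t[0]+d[0],t[1]+d[1],.084])))
```

```text
t 34.55 p [517.9  79.8 121.6] yaw 14.31 down [ 0.017 -0.067 -0.998] F [ 0.3 -0.1  0. ] T [0.08 0.02 0.02] gap 14.5
0.157 [251. 199.]
0.145 [257. 267.]
0.105 [277. 483.]
0.103 [278. 493.]
0.084 [286. 591.]
[0.002, 0] [299. 590.]
[0, 0.002] [286. 584.]
```

View pics/s20.png

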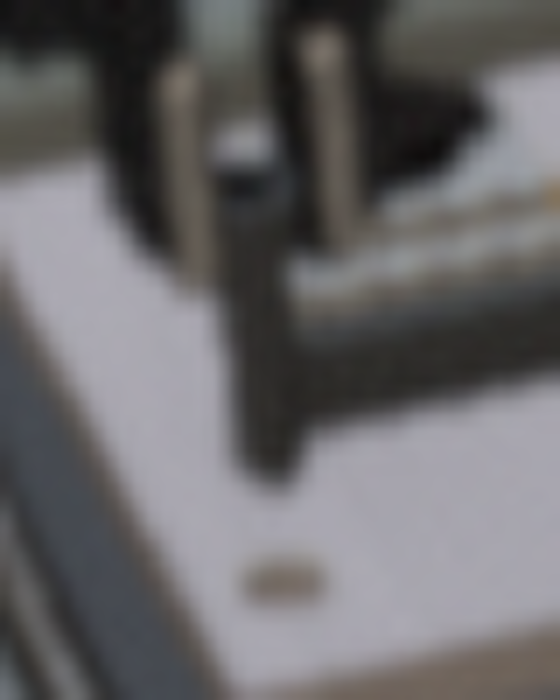

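>>> {"op": "step_arm", "data": {"targets": [[[0,0,0],[0.3,0.13,-0.2],1],[[0,0,0],[0.4,0,-0.03],1],[[0,0,0],[0.3,0,-0.02],1],[[0,0,0],[0.1,0,0],1],[[0,0,0],[0,0,0],1],[[0,0,0],[0,0,0],1],[[0,0,0],[0,0,0],1],[[0,0,0],[0,0,0],1],[[0,0,0],[0,0,0],1],[[0,0,0],[0,0,0],1]]}}

```text
clock: 35.7
tcp_pos: [0.5188, 0.0818, 0.1105]
orientation: [0.578, 0.418, 0.539, -0.449]
wrist_force: [0.3, 0.1, -0.2]
finger_gap: 0.0142
```

Run:
```python
from plan import *
st()
A=np.mean([read_camera('side').astype(float) for _ in range(3)],0).astype(np.uint8); crop('s',A,215,120,40,50,14,'pics/s21.png')
```

```text
t 35.7 p [518.8  81.8 110.5] yaw 14.32 down [ 0.017 -0.068 -0.998] F [ 0.3  0.1 -0.2] T [ 0.08  0.01 -0.01] gap 14.2
```

View pics/s21.png

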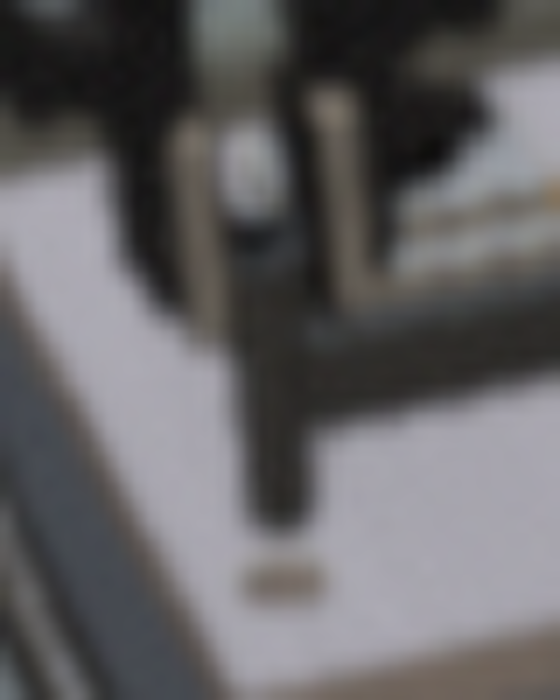

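>>> {"op": "step_arm", "data": {"targets": [[[0,0,0],[0.2,0,0.03],1],[[0,0,0],[0.2,0,0],1],[[0,0,0],[0.1,0,0],1],[[0,0,0],[0.1,0,-0.02],1],[[0,0,0],[0.1,0,-0.02],1],[[0,0,0],[0.1,0,-0.01],1],[[0,0,0],[0,0,0],1],[[0,0,0],[0,0,0],1],[[0,0,0],[0,0,0],1],[[0,0,0],[0,0,0],1]]}}

```text
clock: 36.85
tcp_pos: [0.5189, 0.0815, 0.1025]
orientation: [0.578, 0.418, 0.539, -0.449]
wrist_force: [0.3, 0.6, -1.0]
finger_gap: 0.0144
```

Run:
```python
from plan import *
st()
A=np.mean([read_camera('side').astype(float) for _ in range(3)],0).astype(np.uint8); crop('s',A,215,120,40,50,14,'pics/s22.png')
```

```text
t 36.85 p [518.9  81.5 102.5] yaw 14.32 down [ 0.017 -0.067 -0.998] F [ 0.3  0.6 -1. ] T [ 0.08  0.05 -0.05] gap 14.4
```

View pics/s22.png

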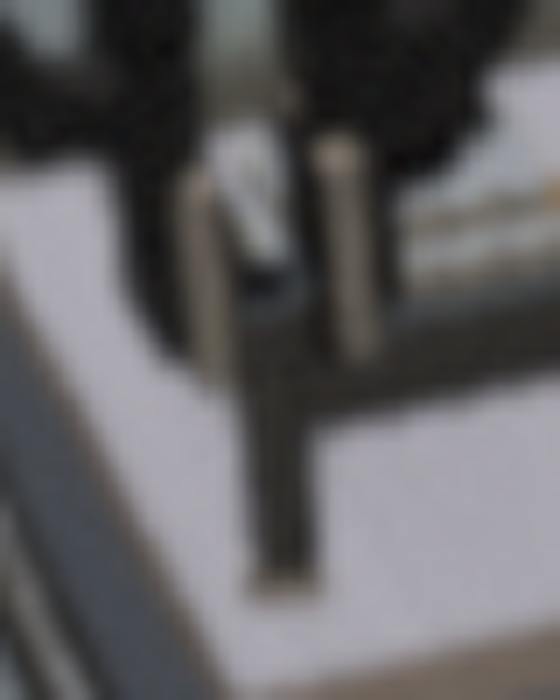

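>>> {"op": "step_arm", "data": {"targets": [[[0,0,0],[0.1,0,0],1],[[0,0,0],[0.1,0,-0.01],1],[[0,0,0],[0.1,0,-0.01],1],[[0,0,0],[0.1,0,-0.01],1],[[0,0,0],[0,0,0],1],[[0,0,0],[0,0,0],1],[[0,0,0],[0,0,0],1],[[0,0,0],[0,0,0],1],[[0,0,0],[0,0,0],1],[[0,0,0],[0,0,0],1]]}}

```text
clock: 38.0
tcp_pos: [0.5187, 0.0814, 0.0984]
orientation: [0.578, 0.418, 0.539, -0.449]
wrist_force: [-1.8, -1.0, 0.5]
finger_gap: 0.0146
```

Run:
```python
from plan import *
st()
A=np.mean([read_camera('side').astype(float) for _ in range(3)],0).astype(np.uint8); crop('s',A,215,120,40,50,14,'pics/s23.png')
```

```text
t 38.0 p [518.7  81.4  98.4] yaw 14.32 down [ 0.017 -0.068 -0.998] F [-1.8 -1.   0.5] T [-0.39  0.31 -0.02] gap 14.6
```

View pics/s23.png

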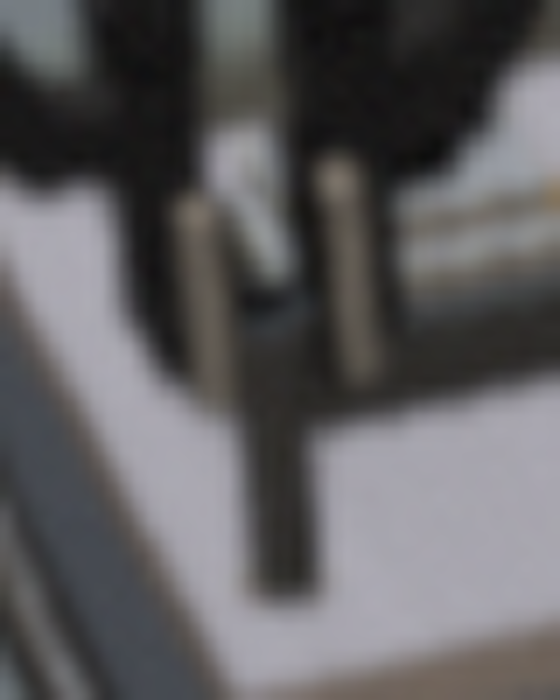

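The tip is in the hole at (283,590), leaning lightly on its +x/+y wall. I shift 0.8 mm back and lower.

>>> {"op": "step_arm", "data": {"targets": [[[0,0,0],[0,-0.08,0.06],1],[[0,0,0],[0.1,0,-0.01],1],[[0,0,0],[0.1,0,0],1],[[0,0,0],[0.1,0,-0.01],1],[[0,0,0],[0.1,0,-0.01],1],[[0,0,0],[0,0,0],1],[[0,0,0],[0,0,0],1],[[0,0,0],[0,0,0],1],[[0,0,0],[0,0,0],1],[[0,0,0],[0,0,0],1]]}}

```text
clock: 39.15
tcp_pos: [0.5181, 0.0807, 0.0944]
orientation: [0.577, 0.418, 0.539, -0.449]
wrist_force: [-0.1, -1.2, -1.6]
finger_gap: 0.0147
```

Run:
```python
from plan import *
st()
```

```text
t 39.15 p [518.1  80.7  94.4] yaw 14.32 down [ 0.017 -0.067 -0.998] F [-0.1 -1.2 -1.6] T [-0.28  0.01 -0.05] gap 14.7
```

>>> {"op": "step_arm", "data": {"targets": [[[0,0,0],[0,-0.01,0.06],1],[[0,0,0],[0.1,0,-0.01],1],[[0,0,0],[0.1,0,0],1],[[0,0,0],[0.1,0,-0.01],1],[[0,0,0],[0.1,0,-0.01],1],[[0,0,0],[0.1,0,0],1],[[0,0,0],[0.1,0,-0.01],1],[[0,0,0],[0,0,0],1],[[0,0,0],[0,0,0],1],[[0,0,0],[0,0,0],1]]}}

```text
clock: 40.15
tcp_pos: [0.5182, 0.0801, 0.0884]
orientation: [0.578, 0.418, 0.539, -0.449]
wrist_force: [0.5, -0.7, -1.2]
finger_gap: 0.0145
```

Run:
```python
from plan import *
st()
A=np.mean([read_camera('side').astype(float) for _ in range(2)],0).astype(np.uint8); crop('s',A,215,120,40,50,14,'pics/s24.png')
```

```text
t 40.15 p [518.2  80.1  88.4] yaw 14.32 down [ 0.017 -0.068 -0.998] F [ 0.5 -0.7 -1.2] T [-0.21 -0.02  0.04] gap 14.5
```

View pics/s24.png

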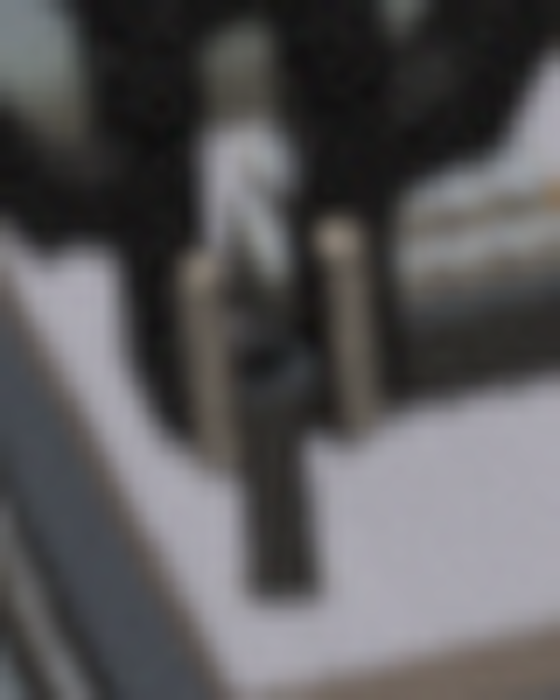

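>>> {"op": "step_arm", "data": {"targets": [[[0,0,0],[0.1,0,0.02],1],[[0,0,0],[0.1,0,-0.01],1],[[0,0,0],[0.1,0,-0.01],1],[[0,0,0],[0.1,0,0],1],[[0,0,0],[0.1,0,-0.01],1],[[0,0,0],[0.1,0,-0.01],1],[[0,0,0],[0.1,0,0],1],[[0,0,0],[0,0,0],1],[[0,0,0],[0,0,0],1],[[0,0,0],[0,0,0],1]]}}

```text
clock: 41.25
tcp_pos: [0.518, 0.0795, 0.0819]
orientation: [0.578, 0.418, 0.538, -0.449]
wrist_force: [-2.5, -1.6, 5.3]
finger_gap: 0.0145
```

Run:
```python
from plan import *
st()
```

```text
t 41.25 p [518.   79.5  81.9] yaw 14.31 down [ 0.017 -0.068 -0.998] F [-2.5 -1.6  5.3] T [-0.6   0.68 -0.08] gap 14.5
```

>>> {"op": "step_arm", "data": {"targets": [[[0,0,0],[0,-0.05,0.02],1],[[0,0,0],[0,-0.05,0.03],1],[[0,0,0],[0,0,0],1],[[0,0,0],[0,0,0],1],[[0,0,0],[0.1,0,0],1],[[0,0,0],[0.1,0,0],1],[[0,0,0],[0,0,0],1],[[0,0,0],[0,0,0],1],[[0,0,0],[0,0,0],1],[[0,0,0],[0,0,0],1]]}}

```text
clock: 42.25
tcp_pos: [0.5177, 0.0789, 0.0795]
orientation: [0.578, 0.419, 0.538, -0.449]
wrist_force: [1.0, -2.2, 3.6]
finger_gap: 0.0142
```

Run:
```python
from plan import *
st()
A=np.mean([read_camera('side').astype(float) for _ in range(2)],0).astype(np.uint8); crop('s',A,215,120,40,50,14,'pics/s25.png')
```

```text
t 42.25 p [517.7  78.9  79.5] yaw 14.31 down [ 0.018 -0.067 -0.998] F [ 1.  -2.2  3.6] T [-0.29 -0.16 -0.01] gap 14.2
```

View pics/s25.png

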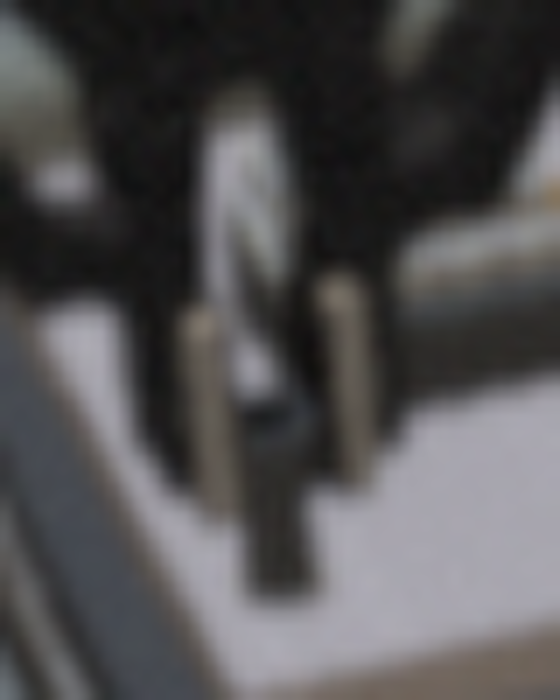

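>>> {"op": "step_arm", "data": {"targets": [[[0,0,0],[0.1,0.02,0.05],1],[[0,0,0],[0.1,0,-0.01],1],[[0,0,0],[0.1,0,-0.01],1],[[0,0,0],[0.1,0,0],1],[[0,0,0],[0.1,0,-0.01],1],[[0,0,0],[0.1,0,-0.01],1],[[0,0,0],[0,0,0],1],[[0,0,0],[0,0,0],1],[[0,0,0],[0,0,0],1],[[0,0,0],[0,0,0],1]]}}

```text
clock: 43.35
tcp_pos: [0.5178, 0.0783, 0.0737]
orientation: [0.578, 0.418, 0.538, -0.449]
wrist_force: [-0.9, -1.4, 5.5]
finger_gap: 0.0146
```

Run:
```python
from plan import *
st()
```

```text
t 43.35 p [517.8  78.3  73.7] yaw 14.31 down [ 0.017 -0.068 -0.998] F [-0.9 -1.4  5.5] T [-0.27  0.11 -0.07] gap 14.6
```

>>> {"op": "step_arm", "data": {"targets": [[[0,0,0],[0.1,0,0.01],1],[[0,0,0],[0.1,0,-0.01],1],[[0,0,0],[0.1,0,-0.01],1],[[0,0,0],[0.1,0,0],1],[[0,0,0],[0.1,0,-0.01],1],[[0,0,0],[0.1,0,-0.01],1],[[0,0,0],[0.1,0,0],1],[[0,0,0],[0,0,0],1],[[0,0,0],[0,0,0],1],[[0,0,0],[0,0,0],1]]}}

```text
clock: 44.35
tcp_pos: [0.5179, 0.0778, 0.0669]
orientation: [0.578, 0.418, 0.538, -0.449]
wrist_force: [0.2, -2.5, 6.9]
finger_gap: 0.0143
```

Run:
```python
from plan import *
st()
A=np.mean([read_camera('side').astype(float) for _ in range(2)],0).astype(np.uint8); crop('s',A,200,105,90,65,8,'pics/s26.png')
```

```text
t 44.35 p [517.9  77.8  66.9] yaw 14.3 down [ 0.018 -0.069 -0.997] F [ 0.2 -2.5  6.9] T [-0.56  0.22  0.  ] gap 14.3
```

View pics/s26.png

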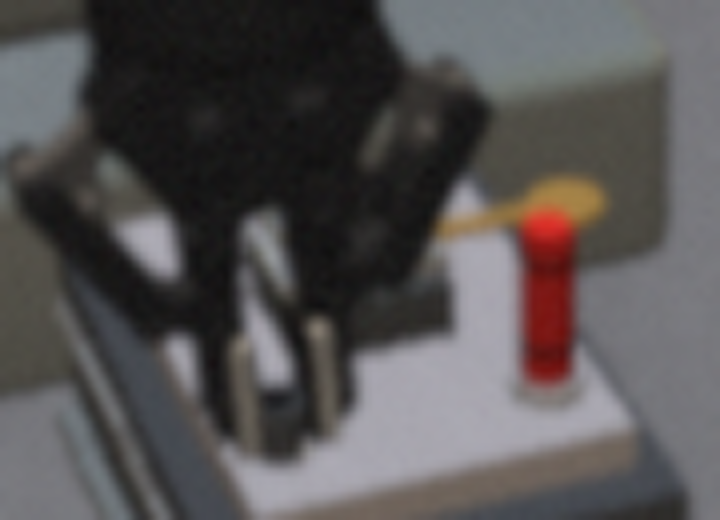

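The screw is mostly in, at (278,445), with only light load. I open and let it drop the last few millimetres, then back off straight up.

>>> {"op": "step_arm", "data": {"targets": [[[0,0,0],[0,0,0],2.0],[[0,0,0],[0,0,0],3.0],[[0,0,0],[0,0,0],3.5],[[0,0,0],[0,0,0],3.5],[[0,0,0],[0,0,0],3.5],[[0,0,0],[0,0,0],3.5],[[0,0,0],[-0.5,0,0],3.5],[[0,0,0],[-1.0,0,0],3.5],[[0,0,0],[-1.5,0,0],3.5],[[0,0,0],[0,0,0],3.5]]}}

```text
clock: 45.45
tcp_pos: [0.5193, 0.0805, 0.0991]
orientation: [0.579, 0.419, 0.537, -0.448]
wrist_force: [-0.0, -0.6, 0.2]
finger_gap: 0.0353
```

Run:
```python
from plan import *
st()
A=np.mean([read_camera('side').astype(float) for _ in range(3)],0).astype(np.uint8); crop('s',A,215,120,45,50,14,'pics/s27.png')
```

```text
t 45.45 p [519.3  80.5  99.1] yaw 14.33 down [ 0.022 -0.067 -0.997] F [-0.  -0.6  0.2] T [ 0.11 -0.02  0.  ] gap 35.3
```

View pics/s27.png

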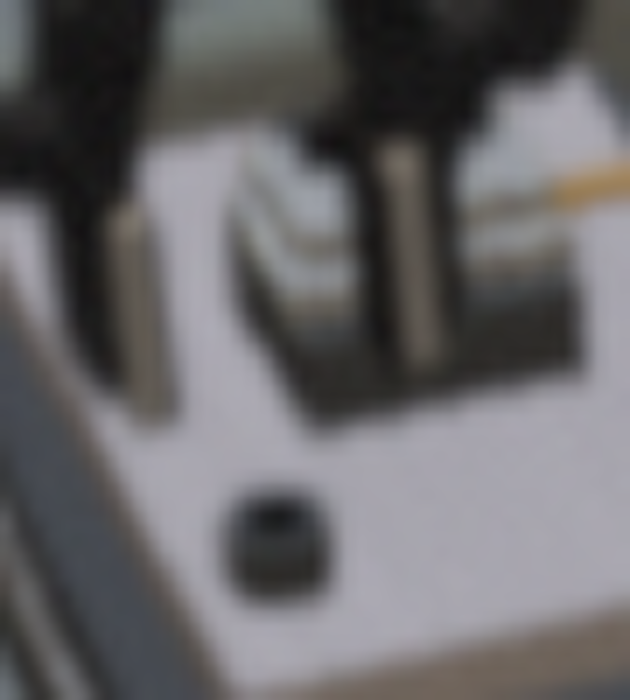

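The screw dropped; its head sits at (278,545) where the hole was. I move clear and check both from above.

>>> {"op": "step_arm", "data": {"targets": [[[0,0,0],[-2,0,0],3.5],[[0,0,0],[-4,0,0],3.5],[[0,0,0],[-4,0,0],3.5],[[0,0,0],[-4,0,2],3.5],[[0,4,0],[-1,0,4.5],3.5],[[0,0,0],[0,0,4.5],3.5],[[0,0,0],[0,-1,4.5],3.5],[[0,0,0],[0,-1,4.5],3.5],[[0,0,0],[0,0,2],3.5],[[0,0,0],[0,0,0],3.5]]}}

```text
clock: 46.6
tcp_pos: [0.5499, -0.1301, 0.2494]
orientation: [0.557, 0.435, 0.558, -0.435]
wrist_force: [0.3, 0.3, -0.4]
finger_gap: 0.035
```

Run:
```python
from plan import *
st()
A=np.mean([read_camera('side').astype(float) for _ in range(3)],0).astype(np.uint8); cv2.imwrite('pics/s28.png',A[:,:,::-1]); crop('s',A,200,115,95,90,6,'pics/s28c.png')
A=np.mean([read_camera('top').astype(float) for _ in range(3)],0); np.save('t28.npy',A); A=A.astype(np.uint8); cv2.imwrite('pics/t28f.png',A[:,:,::-1]); crop('s',A,145,195,110,85,7,'pics/t28.png')
x=np.array([np.cos(np.radians(14.4)),np.sin(np.radians(14.4)),0]);L=np.array([.5938,.1003,.084]);H=np.array([.5163,.0803,.084])
print('top: drift griptop,collar top, screw top, hole H',(((proj('top',[L+[0,0,.055],L+[0,0,.005],H+[0,0,.012],H])-[145,195])+.5)*7-.5).round(0).tolist())
H=np.array([.5165,.0815,.084]);L=np.array([.5945,.1020,.084])
print('side',(((proj('side',[L+[0,0,.055],L+[0,0,.005],H+[0,0,.012],H])-[200,115])+.5)*6-.5).round(0).tolist())
```

```text
t 46.6 p [ 549.9 -130.1  249.4] yaw 14.08 down [-0.001  0.    -1.   ] F [ 0.3  0.3 -0.4] T [ 0.04 -0.01  0.01] gap 35.0
top: drift griptop,collar top, screw top, hole H [[418.0, 166.0], [444.0, 183.0], [498.0, 399.0], [503.0, 401.0]]
side [[409.0, 107.0], [412.0, 220.0], [209.0, 253.0], [211.0, 279.0]]
```

View pics/s28c.png

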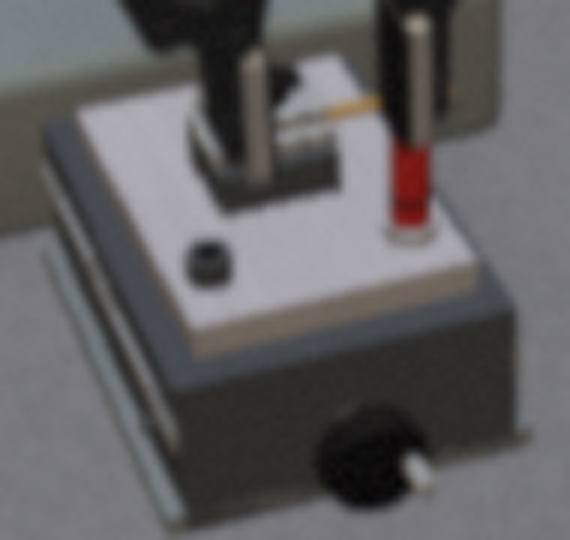

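View pics/t28.png

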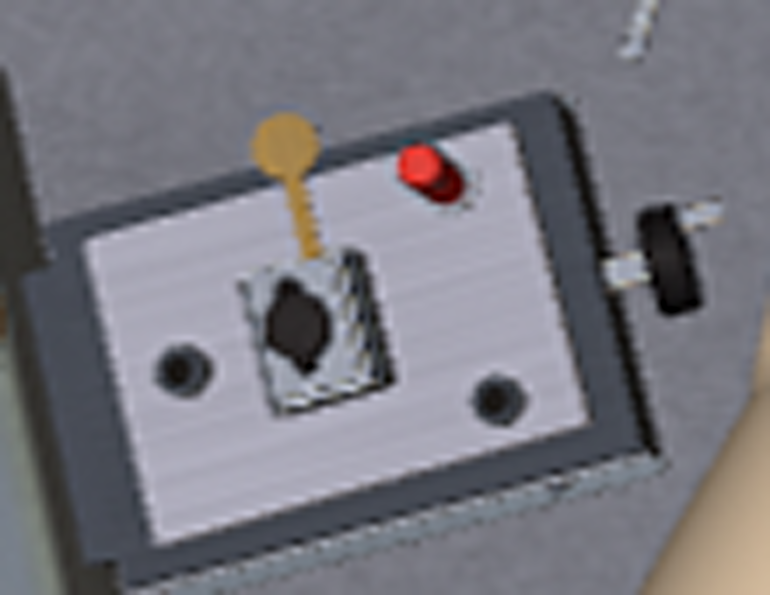

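View pics/t28f.png

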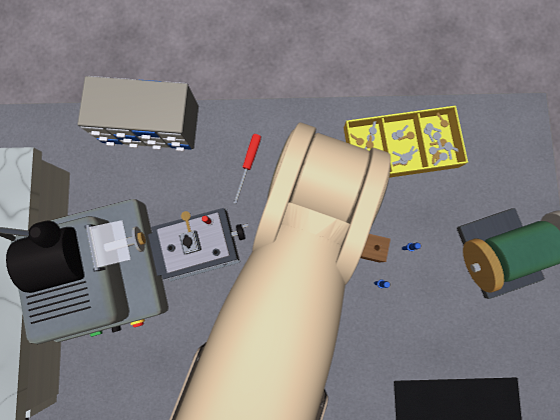

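Final views match the predictions. From above: screw head at (498,400), predicted (498,399); drift grip top at (421,165), predicted (418,166). From the side: screw top at (210,252), predicted (209,253), with the collar on the flange. The arm is clear, so I hand in.

Run:
```python
from workcell import *
print(hand_in())
```

```text
the job is handed in; nothing more can be done
None
```

The drift and the screw are both in place and the job was handed in at about 47 s. The hand-in gives no verdict.

**What I did**
- **Drift:** I took the red-handled drift from the stand and lowered it into the brass-ringed hole. The tip dropped straight into the slide. Near the end I eased the flange about 0.5 mm clockwise by feel. I then pressed until the collar seated; the highest wrist force I read was about 17 N.
- **Screw:** I put the black screw into the open hole, correcting by light side forces of a few newtons. I let go with several millimetres left and it dropped home.

**Last checks**
- **Screw:** the head is within about 1 enlarged pixel (well under 1 mm) of the predicted seated position in both views.
- **Drift:** the grip top is within about 3 enlarged pixels (about 1 mm) of upright in the top view. In the side view the collar sits on the flange.
- **Clamp and arm:** the flange yaw was essentially unchanged (14.4°), measured after the drift went in. The arm ended clear of everything.

**What disagreed**
- The visible pad ends sit about 27 mm behind the reported TCP, and the gap reads about 3 mm under the true diameter. I set the screw grasp height from the pictures instead.
- While gripping the screw, the fingertips touched the stand with about 13 N.
- The screw hung about 4° off in the grip. I squared it before lowering it.
- In the last pictures the arm hid the punch, the gauge, the padlock, the lock cylinder and the loose key, so I could not check that they had stayed put.

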